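# Dispense, turn over and check in the sample carriers

## Task

Get every carrier onto the check-in deck, one to a bay, lying flat and squarely inside the yellow outline with its white label up: those in the dispenser come out one at a time, label down, by pushing its orange sprung slide fully in and letting it spring back, and must be turned over; the spare one lies on the bench. When all the carriers are in place, press the green plunger fully down and let it come up, leaving the carriers where they are and the other things on the bench undisturbed.

Things in the scene. Friction and masses are not known exactly. Their poses are not given: they have to be found in the camera images.
- c1_mid (a point): flat rigid carrier plate, 56 x 44 x 8 mm, about 35 g, blue, with a white label with a crosswise magenta stripe covering one 56 x 44 face. Origin at its centre; x along its 56 mm length, y along its 44 mm width, z out of the label face (z up = label up). Starts label down in the dispenser's magazine (x along the dispenser's x), or is absent.
- c2_mid (a point): flat rigid carrier plate, 56 x 44 x 8 mm, about 35 g, blue, with a white label with a crosswise magenta stripe covering one 56 x 44 face. Origin at its centre; x along its 56 mm length, y along its 44 mm width, z out of the label face (z up = label up). Starts label down in the dispenser's magazine (x along the dispenser's x), or is absent.
- c3_mid (a point): flat rigid carrier plate, 56 x 44 x 8 mm, about 35 g, blue, with a white label with a crosswise magenta stripe covering one 56 x 44 face. Origin at its centre; x along its 56 mm length, y along its 44 mm width, z out of the label face (z up = label up). Starts label down in the dispenser's magazine (x along the dispenser's x), or is absent.
- spare_mid (a point): flat rigid carrier plate, 56 x 44 x 8 mm, about 35 g, blue, with a white label with a crosswise magenta stripe covering one 56 x 44 face. Origin at its centre; x along its 56 mm length, y along its 44 mm width, z out of the label face (z up = label up). Starts lying loose on the bench, label up.
- dispenser: fixed white carrier dispenser. Origin on the bench under its mouth; x = the way it pushes, z up. Clear-walled magazine x -58 to 0 mm, shelf 45 mm and walls 81 mm above the bench, holds 2 or 3 carriers in a pile, label down, centred near x -29. Only the lowest can leave, through the mouth at x 0 to 3.
- slide (a joint): the dispenser's sprung slide, m: 0 at rest, 0.062 pushed fully in (dispenser's +x). Only the full stroke clears the mouth. Takes 2.5 N at first, 7.5 N at the end, plus friction; springs back when let go, and the next carrier drops onto the shelf.
- slide_paddle (a point): centre of the rear face of the slide's orange paddle, an upright plate 44 mm wide, 42 to 80 mm above the bench, 12 mm thick; push it towards the dispenser's +x. Moves with the slide; at rest 140 mm behind the mouth.
- stand: fixed blue turning stand: its slot holds a carrier upright on a 44 mm edge, to be let go and gripped anew. Optional. Origin on the bench under the slot's centre; slot runs along y, 12 mm wide in x, floor 10 mm, walls 30 mm, flared lips 38 mm above the bench. Only 34 mm long in y, so a carrier overhangs 5 mm each side.
- dispenser_mouth (a point): inner end of the flat aluminium tongue before the mouth, at its top, 45 mm above the bench; axes as the dispenser. Tongue 22 mm wide, x 0 to 62, free on both sides down to the bench. A dispensed carrier stops flat on it, label down, centred near x 32, overhanging 11 mm each side; take it away before the next push, which would shove it off.
- stand_slot (a point): centre of the slot's floor, 10 mm above the bench; axes as the stand.
- deck: fixed dark check-in deck, 184 x 208 mm (x, y), top 12 mm above the bench, origin on the bench under its centre, with four yellow-outlined bays and, at its -x edge, a white block (50 x 50 mm, 20 mm high) with the green plunger.
- plunger (a joint): sprung check-in plunger, m: 0 up, 0.012 fully down. About 3 N at first, 8 N at the bottom; springs back.
- plunger_top (a point): centre of the top of the plunger's green cap, 30 mm across, 44 mm above the bench when up; pressed straight down.
- bay0 (a point): centre of a yellow-outlined bay on the deck's top face (12 mm above the bench). Axes as the deck; the outline is 72 mm along x and 92 mm along y inside its lines. Takes one carrier, 56 mm length along the bay's y (either way round).
- bay1 (a point): centre of a yellow-outlined bay on the deck's top face (12 mm above the bench). Axes as the deck; the outline is 72 mm along x and 92 mm along y inside its lines. Takes one carrier, 56 mm length along the bay's y (either way round).
- bay2 (a point): centre of a yellow-outlined bay on the deck's top face (12 mm above the bench). Axes as the deck; the outline is 72 mm along x and 92 mm along y inside its lines. Takes one carrier, 56 mm length along the bay's y (either way round).
- bay3 (a point): centre of a yellow-outlined bay on the deck's top face (12 mm above the bench). Axes as the deck; the outline is 72 mm along x and 92 mm along y inside its lines. Takes one carrier, 56 mm length along the bay's y (either way round).
- vial: bystander: small jar with red cap, 36 mm across, 75 mm high; origin under its centre
- dish: bystander: closed clear dish, 63 mm across, 20 mm high; origin under its centre
- tipbox: bystander: grey tip box 85 x 120 x 51 mm; origin under its centre
Mind the look-alikes: they are no part of the job. Leave any purple look-alike of the part that bears spare_mid alone.

How it is judged (in metres and radians):
On the way, in this order (a step that is already met when the one before it is completed fails the run):
1. the dispenser's slide has been pushed fully in (value of joint slide above 0.0585 m).
2. every carrier lies in a bay, label up, with the plunger still up (((x of c1_mid in the frame of bay0 between -0.02 and 0.02 m and y of c1_mid in the frame of bay0 between -0.022 and 0.022 m and z of c1_mid in the frame of bay0 between 0 and 0.009 m and angle between c1_mid's own z axis and vertical below 0.12 rad and angle between the x axis of c1_mid and the y axis of bay0, either way round below 0.35 rad) or (x of c1_mid in the frame of bay1 between -0.02 and 0.02 m and y of c1_mid in the frame of bay1 between -0.022 and 0.022 m and z of c1_mid in the frame of bay1 between 0 and 0.009 m and angle between c1_mid's own z axis and vertical below 0.12 rad and angle between the x axis of c1_mid and the y axis of bay1, either way round below 0.35 rad) or (x of c1_mid in the frame of bay2 between -0.02 and 0.02 m and y of c1_mid in the frame of bay2 between -0.022 and 0.022 m and z of c1_mid in the frame of bay2 between 0 and 0.009 m and angle between c1_mid's own z axis and vertical below 0.12 rad and angle between the x axis of c1_mid and the y axis of bay2, either way round below 0.35 rad) or (x of c1_mid in the frame of bay3 between -0.02 and 0.02 m and y of c1_mid in the frame of bay3 between -0.022 and 0.022 m and z of c1_mid in the frame of bay3 between 0 and 0.009 m and angle between c1_mid's own z axis and vertical below 0.12 rad and angle between the x axis of c1_mid and the y axis of bay3, either way round below 0.35 rad)) and ((x of c2_mid in the frame of bay0 between -0.02 and 0.02 m and y of c2_mid in the frame of bay0 between -0.022 and 0.022 m and z of c2_mid in the frame of bay0 between 0 and 0.009 m and angle between c2_mid's own z axis and vertical below 0.12 rad and angle between the x axis of c2_mid and the y axis of bay0, either way round below 0.35 rad) or (x of c2_mid in the frame of bay1 between -0.02 and 0.02 m and y of c2_mid in the frame of bay1 between -0.022 and 0.022 m and z of c2_mid in the frame of bay1 between 0 and 0.009 m and angle between c2_mid's own z axis and vertical below 0.12 rad and angle between the x axis of c2_mid and the y axis of bay1, either way round below 0.35 rad) or (x of c2_mid in the frame of bay2 between -0.02 and 0.02 m and y of c2_mid in the frame of bay2 between -0.022 and 0.022 m and z of c2_mid in the frame of bay2 between 0 and 0.009 m and angle between c2_mid's own z axis and vertical below 0.12 rad and angle between the x axis of c2_mid and the y axis of bay2, either way round below 0.35 rad) or (x of c2_mid in the frame of bay3 between -0.02 and 0.02 m and y of c2_mid in the frame of bay3 between -0.022 and 0.022 m and z of c2_mid in the frame of bay3 between 0 and 0.009 m and angle between c2_mid's own z axis and vertical below 0.12 rad and angle between the x axis of c2_mid and the y axis of bay3, either way round below 0.35 rad)) and ((x of c3_mid in the frame of bay0 between -0.02 and 0.02 m and y of c3_mid in the frame of bay0 between -0.022 and 0.022 m and z of c3_mid in the frame of bay0 between 0 and 0.009 m and angle between c3_mid's own z axis and vertical below 0.12 rad and angle between the x axis of c3_mid and the y axis of bay0, either way round below 0.35 rad) or (x of c3_mid in the frame of bay1 between -0.02 and 0.02 m and y of c3_mid in the frame of bay1 between -0.022 and 0.022 m and z of c3_mid in the frame of bay1 between 0 and 0.009 m and angle between c3_mid's own z axis and vertical below 0.12 rad and angle between the x axis of c3_mid and the y axis of bay1, either way round below 0.35 rad) or (x of c3_mid in the frame of bay2 between -0.02 and 0.02 m and y of c3_mid in the frame of bay2 between -0.022 and 0.022 m and z of c3_mid in the frame of bay2 between 0 and 0.009 m and angle between c3_mid's own z axis and vertical below 0.12 rad and angle between the x axis of c3_mid and the y axis of bay2, either way round below 0.35 rad) or (x of c3_mid in the frame of bay3 between -0.02 and 0.02 m and y of c3_mid in the frame of bay3 between -0.022 and 0.022 m and z of c3_mid in the frame of bay3 between 0 and 0.009 m and angle between c3_mid's own z axis and vertical below 0.12 rad and angle between the x axis of c3_mid and the y axis of bay3, either way round below 0.35 rad)) and ((x of spare_mid in the frame of bay0 between -0.02 and 0.02 m and y of spare_mid in the frame of bay0 between -0.022 and 0.022 m and z of spare_mid in the frame of bay0 between 0 and 0.009 m and angle between spare_mid's own z axis and vertical below 0.12 rad and angle between the x axis of spare_mid and the y axis of bay0, either way round below 0.35 rad) or (x of spare_mid in the frame of bay1 between -0.02 and 0.02 m and y of spare_mid in the frame of bay1 between -0.022 and 0.022 m and z of spare_mid in the frame of bay1 between 0 and 0.009 m and angle between spare_mid's own z axis and vertical below 0.12 rad and angle between the x axis of spare_mid and the y axis of bay1, either way round below 0.35 rad) or (x of spare_mid in the frame of bay2 between -0.02 and 0.02 m and y of spare_mid in the frame of bay2 between -0.022 and 0.022 m and z of spare_mid in the frame of bay2 between 0 and 0.009 m and angle between spare_mid's own z axis and vertical below 0.12 rad and angle between the x axis of spare_mid and the y axis of bay2, either way round below 0.35 rad) or (x of spare_mid in the frame of bay3 between -0.02 and 0.02 m and y of spare_mid in the frame of bay3 between -0.022 and 0.022 m and z of spare_mid in the frame of bay3 between 0 and 0.009 m and angle between spare_mid's own z axis and vertical below 0.12 rad and angle between the x axis of spare_mid and the y axis of bay3, either way round below 0.35 rad)) and value of joint plunger below 0.003 m), for 0.3 s.
3. the plunger is pressed fully down with every carrier in its bay (((x of c1_mid in the frame of bay0 between -0.02 and 0.02 m and y of c1_mid in the frame of bay0 between -0.022 and 0.022 m and z of c1_mid in the frame of bay0 between 0 and 0.009 m and angle between c1_mid's own z axis and vertical below 0.12 rad and angle between the x axis of c1_mid and the y axis of bay0, either way round below 0.35 rad) or (x of c1_mid in the frame of bay1 between -0.02 and 0.02 m and y of c1_mid in the frame of bay1 between -0.022 and 0.022 m and z of c1_mid in the frame of bay1 between 0 and 0.009 m and angle between c1_mid's own z axis and vertical below 0.12 rad and angle between the x axis of c1_mid and the y axis of bay1, either way round below 0.35 rad) or (x of c1_mid in the frame of bay2 between -0.02 and 0.02 m and y of c1_mid in the frame of bay2 between -0.022 and 0.022 m and z of c1_mid in the frame of bay2 between 0 and 0.009 m and angle between c1_mid's own z axis and vertical below 0.12 rad and angle between the x axis of c1_mid and the y axis of bay2, either way round below 0.35 rad) or (x of c1_mid in the frame of bay3 between -0.02 and 0.02 m and y of c1_mid in the frame of bay3 between -0.022 and 0.022 m and z of c1_mid in the frame of bay3 between 0 and 0.009 m and angle between c1_mid's own z axis and vertical below 0.12 rad and angle between the x axis of c1_mid and the y axis of bay3, either way round below 0.35 rad)) and ((x of c2_mid in the frame of bay0 between -0.02 and 0.02 m and y of c2_mid in the frame of bay0 between -0.022 and 0.022 m and z of c2_mid in the frame of bay0 between 0 and 0.009 m and angle between c2_mid's own z axis and vertical below 0.12 rad and angle between the x axis of c2_mid and the y axis of bay0, either way round below 0.35 rad) or (x of c2_mid in the frame of bay1 between -0.02 and 0.02 m and y of c2_mid in the frame of bay1 between -0.022 and 0.022 m and z of c2_mid in the frame of bay1 between 0 and 0.009 m and angle between c2_mid's own z axis and vertical below 0.12 rad and angle between the x axis of c2_mid and the y axis of bay1, either way round below 0.35 rad) or (x of c2_mid in the frame of bay2 between -0.02 and 0.02 m and y of c2_mid in the frame of bay2 between -0.022 and 0.022 m and z of c2_mid in the frame of bay2 between 0 and 0.009 m and angle between c2_mid's own z axis and vertical below 0.12 rad and angle between the x axis of c2_mid and the y axis of bay2, either way round below 0.35 rad) or (x of c2_mid in the frame of bay3 between -0.02 and 0.02 m and y of c2_mid in the frame of bay3 between -0.022 and 0.022 m and z of c2_mid in the frame of bay3 between 0 and 0.009 m and angle between c2_mid's own z axis and vertical below 0.12 rad and angle between the x axis of c2_mid and the y axis of bay3, either way round below 0.35 rad)) and ((x of c3_mid in the frame of bay0 between -0.02 and 0.02 m and y of c3_mid in the frame of bay0 between -0.022 and 0.022 m and z of c3_mid in the frame of bay0 between 0 and 0.009 m and angle between c3_mid's own z axis and vertical below 0.12 rad and angle between the x axis of c3_mid and the y axis of bay0, either way round below 0.35 rad) or (x of c3_mid in the frame of bay1 between -0.02 and 0.02 m and y of c3_mid in the frame of bay1 between -0.022 and 0.022 m and z of c3_mid in the frame of bay1 between 0 and 0.009 m and angle between c3_mid's own z axis and vertical below 0.12 rad and angle between the x axis of c3_mid and the y axis of bay1, either way round below 0.35 rad) or (x of c3_mid in the frame of bay2 between -0.02 and 0.02 m and y of c3_mid in the frame of bay2 between -0.022 and 0.022 m and z of c3_mid in the frame of bay2 between 0 and 0.009 m and angle between c3_mid's own z axis and vertical below 0.12 rad and angle between the x axis of c3_mid and the y axis of bay2, either way round below 0.35 rad) or (x of c3_mid in the frame of bay3 between -0.02 and 0.02 m and y of c3_mid in the frame of bay3 between -0.022 and 0.022 m and z of c3_mid in the frame of bay3 between 0 and 0.009 m and angle between c3_mid's own z axis and vertical below 0.12 rad and angle between the x axis of c3_mid and the y axis of bay3, either way round below 0.35 rad)) and ((x of spare_mid in the frame of bay0 between -0.02 and 0.02 m and y of spare_mid in the frame of bay0 between -0.022 and 0.022 m and z of spare_mid in the frame of bay0 between 0 and 0.009 m and angle between spare_mid's own z axis and vertical below 0.12 rad and angle between the x axis of spare_mid and the y axis of bay0, either way round below 0.35 rad) or (x of spare_mid in the frame of bay1 between -0.02 and 0.02 m and y of spare_mid in the frame of bay1 between -0.022 and 0.022 m and z of spare_mid in the frame of bay1 between 0 and 0.009 m and angle between spare_mid's own z axis and vertical below 0.12 rad and angle between the x axis of spare_mid and the y axis of bay1, either way round below 0.35 rad) or (x of spare_mid in the frame of bay2 between -0.02 and 0.02 m and y of spare_mid in the frame of bay2 between -0.022 and 0.022 m and z of spare_mid in the frame of bay2 between 0 and 0.009 m and angle between spare_mid's own z axis and vertical below 0.12 rad and angle between the x axis of spare_mid and the y axis of bay2, either way round below 0.35 rad) or (x of spare_mid in the frame of bay3 between -0.02 and 0.02 m and y of spare_mid in the frame of bay3 between -0.022 and 0.022 m and z of spare_mid in the frame of bay3 between 0 and 0.009 m and angle between spare_mid's own z axis and vertical below 0.12 rad and angle between the x axis of spare_mid and the y axis of bay3, either way round below 0.35 rad)) and value of joint plunger above 0.0105 m), for 0.05 s.
At the end, for the whole second after the job is handed in: Every carrier present lies flat (within 0.12 rad) on the deck, label up, its centre within 20 mm (deck x) and 22 mm (deck y) of a bay's centre and its length within 0.35 rad of the bay's long side; the plunger is up again (below 3 mm) and the slide has sprung back (below 5 mm) (all of step 2 and value of joint slide below 0.005 m); the robot touches nothing.
It fails at once if a bystander (jar, dish, tip box) is shifted more than 50 mm or tipped over (distance of any of vial, dish, tipbox from where it was at the start of the episode above 0.05 m or angle between any of vial, dish, tipbox's own z axis and vertical above 0.6 rad).
Of c1, c2, c3 only 2 to 3 are there at a start; the rules pass over those that are not, and their reading is None.
At some moment in a run one of spare may be knocked a few centimetres aside while the robot is not near it.
Once in a run the grip may slacken for a moment while it holds something.
It also fails if it takes over 210 s, if anything falls off the work surface, if the arm or the gripper's body presses on something with over 40 N, if the wrist force passes 120 N, or if a joint passes its speed limit or range.

## Robot

A 6-joint arm with a two-finger parallel gripper is mounted at the origin on the work surface. World frame = base frame: x ahead of the robot, y to its left, z up, the work surface at z = 0. Lengths are in m, angles in degrees, forces in N, time in s.
With the tool pointing down it reaches from about 0.35 to 0.875 m from the base axis. Payload 4.2 kg.
Tool frame: the origin (TCP) lies at the very end of the fingers, on their centre line; the grasp point (between the pads) lies 19 mm behind it (tcp_to_grasp is the z of the grasp point in the tool frame, in m); z points along the fingers, y is the direction in which the jaws open and shut (so a half turn about z gives the same grasp; the last joint's range is limited). The gripper opens to 87 mm and grips with 3 to 60 N. Pads are 19 mm wide; open, the fingers measure 117 mm over their backs; the gripper's body (75 mm by 190 mm) begins 51 mm behind the grasp point.
Start: joints at [83.686, 22.042, 0.453, 0, -68.411, -14.817], TCP at [0.225, 0.583, 0.223] pointing down, gripper open.
Joint ranges: [-179.83, 179.83], [-69.29, 118.12], [-61.27, 80.66], [-181.25, 117.63], [-171.15, -9.14], [-177.46, 177.46]. Speed limits (degrees/s): [159.86, 159.86, 180, 180, 180, 180].

## Interface

Orientations are given as a 3x3 rotation matrix whose columns are the frame's x, y, z axes.
In Python, from station import sense, capture, camera_params, finish_job, tcp_to_grasp gives the robot as it stands.
- The arm moves only by the shell command python3 -m inch 'ROWS'. ROWS is JSON, a list of rows, each an object of numbers: "jaw": the closure in counts, from 0 (fully open) to 255 (shut); "x", "y", "z": the shift along the world's x, y, z normalised to -1 to 1, where 1 is 0.06 m; "ax", "ay", "az": the turn, a rotation vector about the world's x, y, z normalised to -1 to 1, where 1 is 10 degrees. A call has 1 to 12 rows; each row shifts and turns the pose as measured when the row begins; what a row does not reach is not made up. A row lasts 1/8 s, in which the tool goes at most 62.5 mm and 10.7 degrees, less where a joint would pass 70% of its speed; a pose out of reach is approached as far as the arm can. A call with a number of a shift or a turn outside -1 to 1 is refused whole. A call with a gripper value outside its range is refused whole. The fingers move at their own pace and stop on an object; the grip force is fixed at half the most. Time passes only in rows, so rows that do not move let the fingers close. It gives the time, the measured TCP pose, the force and the opening at its end, in the units of the state.
- sense(): the state, without advancing time (a new reading comes with each control period).
- capture(name): name is "scene" or "top"; returns the picture (480x640x3 uint8, red, green, blue); there is no depth.
- camera_params(name): a dict with "vfov" (degrees; the focal length in pixels is half the picture's height over the tangent of half this angle, whatever the lens; pixels are square), "cx", "cy" (the principal point, pixels), "R" (3x3) and "t" (3): a world point X has camera coordinates R X + t. Camera axes: x right, y down, z forward; pixel columns grow to the right and rows downward; lengths in m; the calibration is good to about 2 mm. A picture is of the moment at which its call begins. camera_params takes no time and is no camera call.
- finish_job(): hands the job in, once; it reports no verdict.
The state is a dict: "time_s": time; "joints": joint angles; "joint_velocities": joint speeds; "effort": joint torques, N m; "tcp_pos": TCP position; "ee_rot": TCP orientation; "wrist_force": force on the tool from outside, world axes, zero at the start; "moment": the same for the moment, N m; "gripper_width": opening from 0.0 (shut) to 1.0 (fully open).
Only numpy, scipy, OpenCV 4.12 (cv2) and the standard library are available. Lean on these libraries where they do the work, as an engineer would, in place of code of your own. Each camera call takes 0.05 s, during which the arm holds its last target.

## Working session

There is one attempt and no reset: what is moved stays moved. The work goes in short steps, Python scripts to look and compute and a shell command to move; the robot and the scene stay as the last step left them, time stands still between calls to the robot, and variables do not carry over. Pictures are saved under pics/ and viewed, and the job is handed in when it is done.

```bash
ls; mkdir -p pics; python3 - <<'E'
from station import *
import cv2,json
s=sense();print(s)
for n in("scene","top"):
    im=capture(n);cv2.imwrite(f"pics/{n}0.png",im[:,:,::-1]);print(n,camera_params(n))
print(tcp_to_grasp)
E
```

```text
pics
{'time_s': 0.0, 'joints': array([ 8.36861392e+01,  2.20901872e+01,  3.78787446e-01, -3.04019579e-02,
       -6.84112244e+01, -1.48163975e+01]), 'joint_velocities': array([-0.02050379,  0.16099625,  0.0271916 ,  0.03007499, -0.02584697,
        0.04870535]), 'effort': array([ 9.49013920e-04, -3.90668142e+01,  1.87400025e+01,  4.21974689e+00,
        1.09232203e-02, -1.95484345e-04]), 'tcp_pos': array([0.22506439, 0.58241056, 0.22145522]), 'ee_rot': array([[ 9.32692725e-01, -3.60671254e-01, -7.25760120e-04],
       [-3.60671977e-01, -9.32690424e-01, -2.07290316e-03],
       [ 7.07270671e-05,  2.19514303e-03, -9.99997588e-01]]), 'wrist_force': array([-0.27227283,  0.75324381, -0.84333547]), 'moment': array([ 0.04546764, -0.03187297, -0.03169794]), 'gripper_width': 0.9989269347866828}
scene {'vfov': 53.747508111756396, 'cx': 315.2180277523715, 'cy': 237.56296980156097, 'R': array([[-0.55523474,  0.83163344,  0.01000976],
       [ 0.59854075,  0.40791045, -0.68946214],
       [-0.57746286, -0.37682208, -0.72425256]]), 't': array([ 0.34628803, -0.30740268,  1.04419503])}
top {'vfov': 56.0282705476093, 'cx': 318.22622256917595, 'cy': 237.56146725501122, 'R': array([[-0.00397545, -0.99948599, -0.03181129],
       [-0.98685604,  0.00906053, -0.16134767],
       [ 0.16155296,  0.03075173, -0.9863848 ]]), 't': array([0.0068818 , 0.58422994, 0.70471865])}
-0.0187
```

View pics/scene0.png

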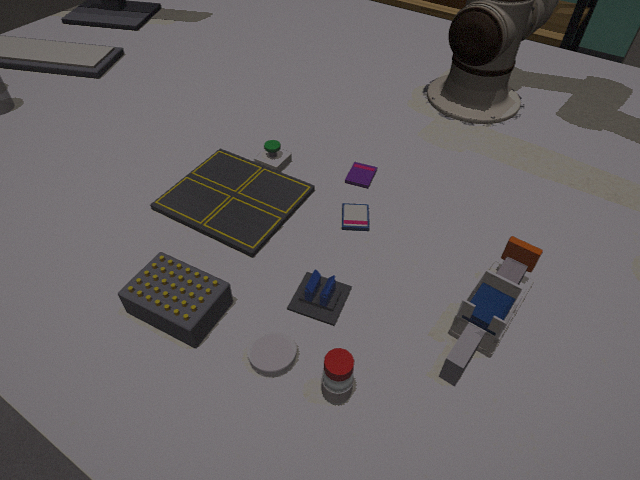

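View pics/top0.png

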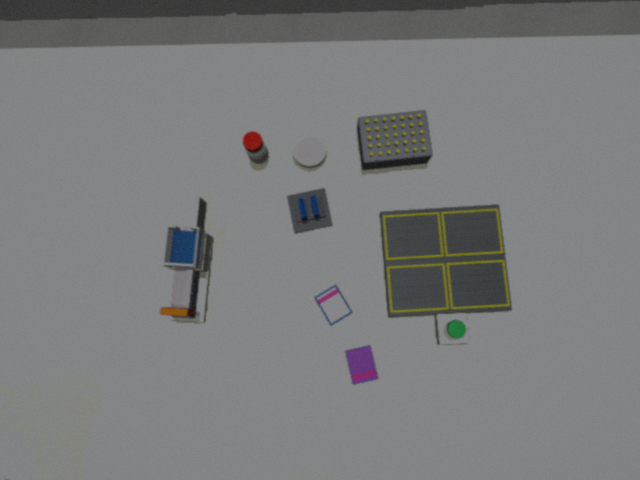

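The scene view shows the dispenser at right with its orange paddle at about (522,253). The stand is at (318,292), the spare at (355,216), the purple look-alike at (361,175) and the deck at (233,197). The plunger is at (272,147), with the tip box, dish and jar in front. The top view shows the same things: dispenser at the left, stand (310,210), spare (333,305), deck (445,262), plunger (456,329). Next I'll measure points from the two views.

```bash
cat > h.py <<'E'
import numpy as np,cv2
from station import *
def cam(n):
    p=camera_params(n);f=240/np.tan(np.radians(p['vfov']/2));return f,p['cx'],p['cy'],np.array(p['R']),np.array(p['t'])
def ray(n,u,v):
    f,cx,cy,R,t=cam(n);d=R.T@np.array([(u-cx)/f,(v-cy)/f,1]);return -R.T@t,d/np.linalg.norm(d)
def onz(n,u,v,z):
    c,d=ray(n,u,v);return c+d*(z-c[2])/d[2]
def tri(us,ut):
    c1,d1=ray('scene',*us);c2,d2=ray('top',*ut)
    s=np.linalg.lstsq(np.stack([d1,-d2],1),c2-c1,rcond=None)[0]
    a=c1+d1*s[0];b=c2+d2*s[1];return (a+b)/2,np.linalg.norm(a-b)
def proj(n,X):
    f,cx,cy,R,t=cam(n);q=R@np.array(X)+t;return q[0]/q[2]*f+cx,q[1]/q[2]*f+cy
def crop(im,x0,y0,x1,y1,k,name):
    cv2.imwrite(name,cv2.resize(im[y0:y1,x0:x1,::-1],None,fx=k,fy=k,interpolation=cv2.INTER_CUBIC))
def st():
    s=sense();print('t%.2f'%s['time_s'],'tcp',np.round(s['tcp_pos'],4),'w%.3f'%s['gripper_width'],'F',np.round(s['wrist_force'],1),'J',np.round(s['joints'],0));print(np.round(s['ee_rot'],3).tolist())
E
python3 - <<'E'
from h import *
S=cv2.imread('pics/scene0.png');T=cv2.imread('pics/top0.png')
def blob(im,name,lo,hi,amin=15):
    m=cv2.inRange(cv2.cvtColor(im,cv2.COLOR_BGR2HSV),lo,hi)
    n,l,s,c=cv2.connectedComponentsWithStats(m)
    for i in range(1,n):
        if s[i,4]>=amin: print(name,s[i],c[i].round(1))
for nm,im in(('S',S),('T',T)):
    blob(im,nm+'green',(55,100,50),(80,255,255)); blob(im,nm+'orange',(5,150,100),(17,255,255));blob(im,nm+'blue',(100,150,40),(115,255,255));blob(im,nm+'purple',(130,100,60),(150,255,255));blob(im,nm+'magenta',(155,120,100),(172,255,255))
crop(T[:,:,::-1],140,180,340,330,4,'pics/t_a.png')
crop(T[:,:,::-1],300,190,520,400,3.5,'pics/t_b.png')
crop(S[:,:,::-1],420,220,560,390,3.5,'pics/s_a.png')
crop(S[:,:,::-1],140,130,400,340,3,'pics/s_b.png')
E
```

```text
Sgreen [264 140  16  10 124] [271.8 144.6]
Sorange [509 236  33  19 190] [525.6 245.2]
Sblue [306 270  14  22 132] [312.8 280.9]
Sblue [322 276  12  20  84] [328.2 285.7]
Sblue [471 283  44  41 858] [490.8 303.4]
Spurple [345 162  32  24 409] [360.4 174.5]
Smagenta [354 164  21   7  56] [363.8 167. ]
Smagenta [344 220  23   5  79] [354.6 221.8]
Tgreen [448 320  17  18 242] [456.  328.8]
Torange [161 308  27   8 119] [173.9 311.3]
Tblue [311 195   8  22 106] [314.5 205.8]
Tblue [299 199   8  21 105] [302.4 208.6]
Tblue [171 231  24  32 650] [182.7 246.5]
Tpurple [346 346  30  30 611] [360.2 360.3]
Tpurple [352 373  25  11  92] [364.4 379. ]
Tmagenta [319 290  19  13  71] [327.9 295.8]
Tmagenta [353 371  22   9 104] [363.5 374.9]
```

View pics/t_a.png

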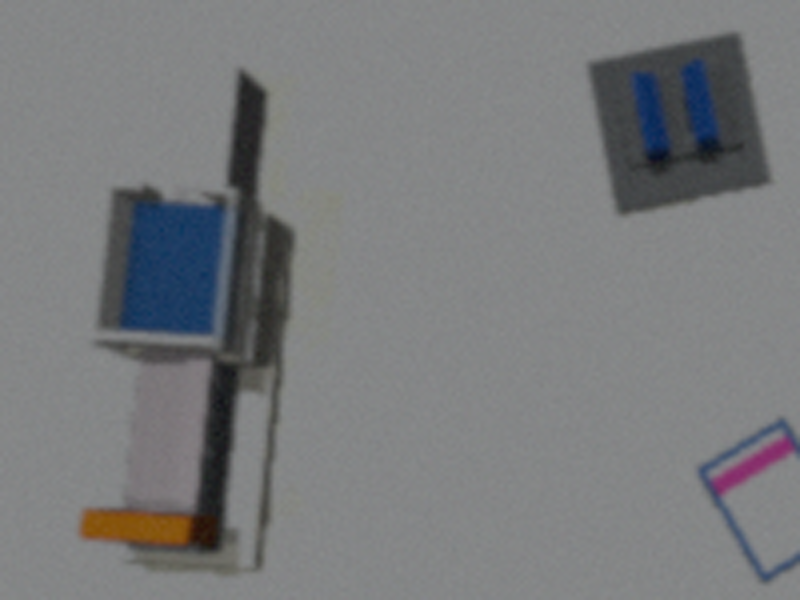

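View pics/t_b.png

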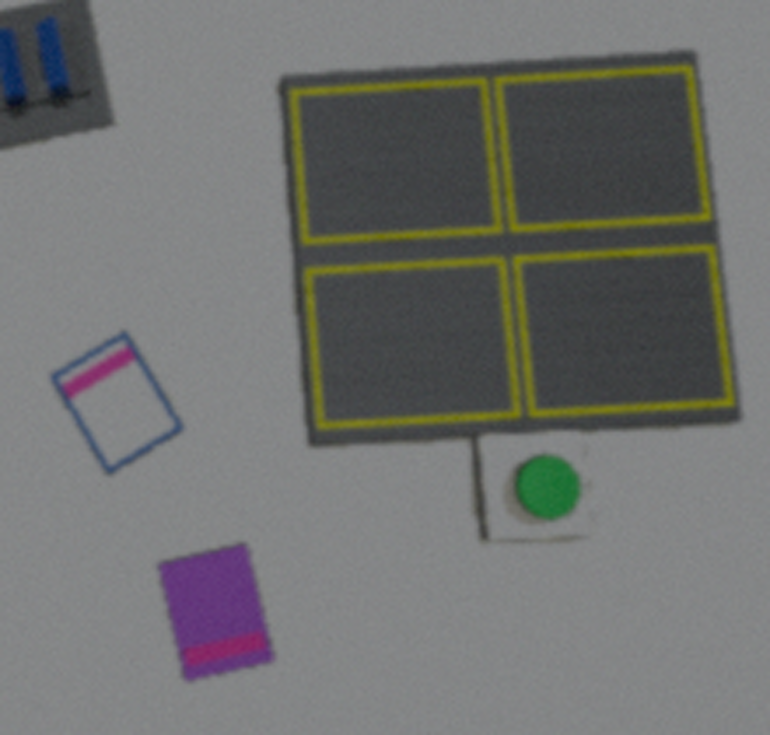

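View pics/s_a.png

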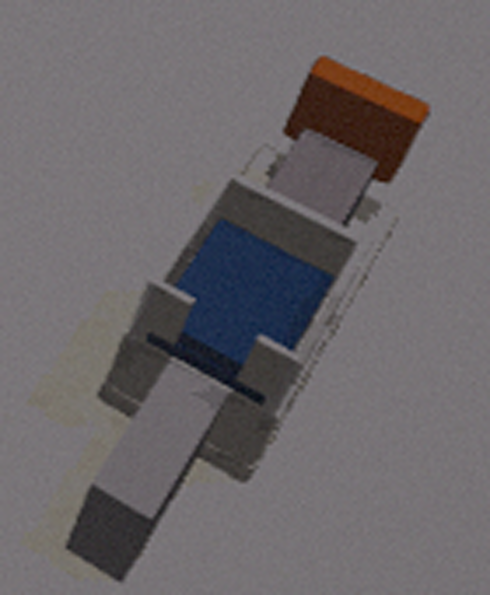

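View pics/s_b.png

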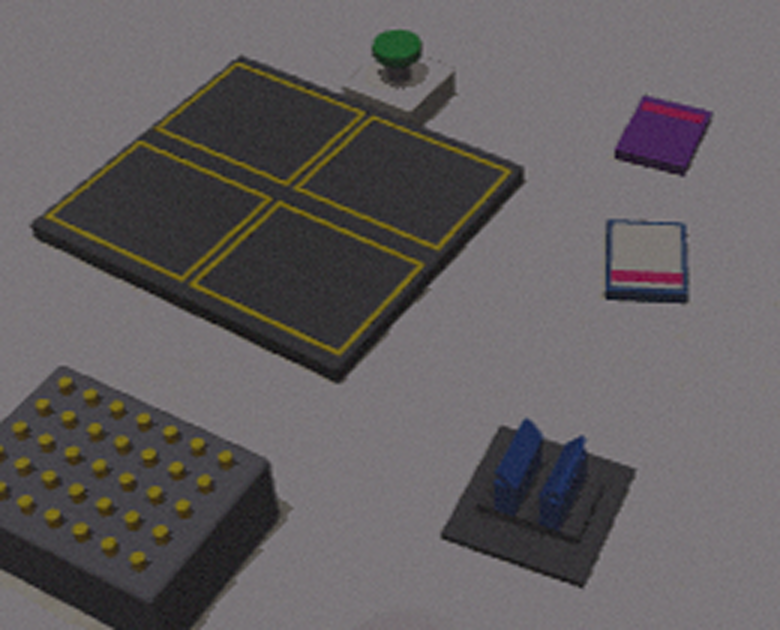

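```bash
python3 - <<'E'
from h import *
S=cv2.imread('pics/scene0.png');T=cv2.imread('pics/top0.png')
P=lambda x,y:(x/3.5+420,y/3.5+220)
Q=lambda x,y:(x/4+140,y/4+180)
for a,b,n in[(P(319,60),Q(84,541),'padL rear'),(P(428,105),Q(190,546),'padR rear'),(P(235,182),Q(98,340),'wall RL'),(P(355,242),Q(225,347),'wall RR'),(P(155,513),Q(267,95),'tongue outer -y corner (top)'),(P(228,388),Q(258,196),'tongue inner')]: print(n,*tri(a,b))
A=lambda x,y:(x/3+140,y/3+130)
B=lambda x,y:(x/3.5+300,y/3.5+190)
for n,a,b in[('st1',A(528,420),Q(648,72)),('st2',A(582,437),Q(694,62)),
 ('base1',A(502,428),Q(617,212)),('base2',A(583,585),Q(740,35)),('base3',A(443,535),Q(590,63)),('base4',A(634,470),Q(770,183)),
 ('spare a',A(607,220),B(110,472)),('spare b',A(686,222),B(53,375)),('spare c',A(687,290),B(125,334)),('spare d',A(606,290),B(181,428)),
 ('plg',(271.8,144.6),(456,328.8))]:
    print(n,*tri(a,b))
def bays(im):
    m=cv2.inRange(cv2.cvtColor(im,cv2.COLOR_BGR2HSV),(22,90,60),(34,255,255))
    cs,h=cv2.findContours(m,cv2.RETR_CCOMP,cv2.CHAIN_APPROX_NONE);o=[]
    for c,hh in zip(cs,h[0]):
        if hh[3]>=0 and cv2.contourArea(c)>600:
            o.append(cv2.boxPoints(cv2.minAreaRect(c)) if 0 else cv2.approxPolyDP(c,5,True)[:,0])
    return o
t=bays(T);s=bays(S)
print([len(x) for x in t],[len(x) for x in s])
def ctr(p):  # diag intersection
    p=p.astype(float);a=np.stack([p[2]-p[0],-(p[3]-p[1])],1);k=np.linalg.solve(a,p[1]-p[0]);return p[0]+k[0]*(p[2]-p[0])
for p in t:
    c=ctr(p); X=onz('top',*c,.012); u=proj('scene',X)
    for q in s:
        d=ctr(q)
        if np.hypot(*(d-u))<8: print('bay top',c,X,'tri',*tri(d,c)); 
    print(' corners',[onz('top',*r,.012)[:2].round(3).tolist() for r in p])
E
```

```text
padL rear [0.46397629 0.22591183 0.09333831] 0.03619524318663902
padR rear [0.45089979 0.23362308 0.06026279] 0.039410879072549705
wall RL [0.54178434 0.22196823 0.09587703] 0.039765187139463073
wall RR [0.53108587 0.22712835 0.05647612] 0.04625294140300306
tongue outer -y corner (top) [0.64747577 0.21507522 0.01941991] 0.029059735132703556
tongue inner [0.59863884 0.21570011 0.03582541] 0.03489579985964994
st1 [0.64924646 0.02395458 0.07051028] 0.010923297082644579
st2 [0.64598785 0.02464919 0.06156419] 0.03195479381286471
base1 [0.61383794 0.01828832 0.02487452] 0.06400752474196762
base2 [ 0.67162412  0.02389375 -0.01269354] 0.06847277107559098
base3 [0.67990126 0.03133806 0.02654141] 0.062392702667294665
base4 [ 0.60270658  0.01051479 -0.01063191] 0.0675843758668474
spare a [ 0.45041956 -0.03584003  0.00583851] 0.0420343574018812
spare b [0.48610404 0.00701512 0.05428767] 0.0026660236977812234
spare c [ 0.49854405 -0.0062709   0.01322019] 0.041666278693367344
spare d [ 0.46025877 -0.05347144 -0.04982619] 0.0028768328703552134
plg [ 0.43462369 -0.21890545  0.04228747] 0.00165506107
[... 194 characters left out ...]
208], [0.469, -0.21], [0.466, -0.12], [0.536, -0.119]]
bay top [477.23201856 283.80510441] [ 0.50795837 -0.26592587  0.012     ] tri [ 0.50809359 -0.26614167  0.01202652] 0.0005032954335466908
 corners [[0.543, -0.31], [0.474, -0.31], [0.473, -0.222], [0.542, -0.222]]
bay top [413.04444444 235.53333333] [ 0.59214441 -0.16064291  0.012     ] tri [ 0.59211497 -0.16057062  0.01167694] 0.0003011820295797027
 corners [[0.628, -0.204], [0.558, -0.204], [0.555, -0.116], [0.627, -0.117]]
bay top [471.82730143 232.22613554] [ 0.59700696 -0.26203045  0.012     ] tri [ 0.59750126 -0.26277927  0.01160956] 0.0014305151905898974
 corners [[0.632, -0.306], [0.564, -0.306], [0.561, -0.218], [0.632, -0.216]]
```

```bash
python3 - <<'E'
from h import *
P=lambda x,y:(x/3.5+420,y/3.5+220)
Q=lambda x,y:(x/4+140,y/4+180)
A=lambda x,y:(x/3+140,y/3+130)
B=lambda x,y:(x/3.5+300,y/3.5+190)
for n,a,b in[('pad -y rear',P(319,60),Q(190,546)),('pad +y rear',P(428,105),Q(82,541)),
('wall rear -y',P(235,182),Q(228,350)),('wall rear +y',P(355,242),Q(97,342)),
('tongue outer -y',P(92,487),Q(240,70)),('wall front -y',P(150,285),Q(238,192)),('wall front +y',P(300,360),Q(113,190)),
('pile -y rear',P(222,220),Q(213,333)),('pile +y rear',P(332,275),Q(120,330)),('stand -y wall top outer',A(528,422),Q(694,60)),('stand +y wall top',A(583,437),Q(645,72)),
('base -y-x',A(502,428),Q(770,183)),('base +y+x',A(583,585),Q(590,63)),('base -y+x',A(443,535),Q(740,35)),('base +y-x',A(634,470),Q(617,212)),
 ('spare',A(607,220),B(181,428)),('spare',A(686,222),B(110,472)),('spare',A(687,290),B(53,375)),('spare',A(606,290),B(125,334))]:
    X,e=tri(a,b);print(n,X.round(4),'gap %.4f'%e)
E
```

```text
pad -y rear [0.4556 0.2092 0.0742] gap 0.0004
pad +y rear [0.4577 0.2514 0.0763] gap 0.0000
wall rear -y [0.5325 0.2007 0.0711] gap 0.0057
wall rear +y [0.5368 0.2491 0.0749] gap 0.0018
tongue outer -y [0.6573 0.2073 0.0398] gap 0.0005
wall front -y [0.597  0.195  0.0762] gap 0.0003
wall front +y [0.5982 0.2472 0.076 ] gap 0.0018
pile -y rear [0.5416 0.2061 0.0617] gap 0.0023
pile +y rear [0.5429 0.2464 0.0602] gap 0.0002
stand -y wall top outer [0.6507 0.0136 0.0656] gap 0.0082
stand +y wall top [0.6451 0.0358 0.0654] gap 0.0123
base -y-x [ 0.6133 -0.021  -0.0009] gap 0.0001
base +y+x [6.687e-01 6.020e-02 3.000e-04] gap 0.0011
base -y+x [ 0.6813 -0.0077 -0.0007] gap 0.0007
base +y-x [0.6005 0.047  0.0012] gap 0.0003
spare [ 0.4613 -0.053   0.0063] gap 0.0014
spare [ 0.4396 -0.0167  0.0074] gap 0.0019
spare [0.4867 0.0106 0.0081] gap 0.0012
spare [ 0.5072 -0.0259  0.0044] gap 0.0007
```

The deck heights agree (12 mm) and so do the plunger, spare and dispenser. The dispenser's heights come out 4–5 mm below the text, so I'll check those on contact. The mouth is near (0.597, 0.221) with a yaw of about -3.5°. The spare is at (0.474, -0.021) with a yaw of 30.5°, and the deck yaw is about 2.8°. First move: to behind the paddle.

```bash
python3 -m inch '[{"x":0.36,"y":-0.74,"az":0.22,"jaw":255},{"x":0.36,"y":-0.74,"az":0.22,"jaw":255},{"x":0.36,"y":-0.74,"az":0.22,"jaw":255},{"x":0.36,"y":-0.74,"az":0.22,"jaw":255},{"x":0.36,"y":-0.74,"az":0.22,"jaw":255},{"x":0.36,"y":-0.74,"az":0.22,"jaw":255},{"x":0.36,"y":-0.74,"az":0.22,"jaw":255},{"x":0.36,"y":-0.74,"az":0.22,"jaw":255},{"jaw":255},{"jaw":255}]'; python3 -c "
from h import *
st()"
```

```text
t0.10 tcp [0.2251 0.5825 0.2216] w0.999 F [-0.8  0.9  0. ] J [ 84.  22.   0.  -0. -68. -15.]
[[0.933, -0.361, -0.001], [-0.361, -0.933, -0.002], [0.0, 0.002, -1.0]]$[0]: bad value
```

```bash
python3 -m inch '[{"jaw":255,"x":0.36,"y":-0.74,"z":0,"ax":0,"ay":0,"az":0.22}]'; echo; python3 -m inch --help | head -30
```

```text
time_s: 0.22
tcp_pos: [0.246, 0.5392, 0.2201]
ee_rot: [[0.947, -0.321, -0.001], [-0.321, -0.947, -0.003], [0.0, 0.003, -1.0]]
wrist_force: [1.1, -1.3, 0.0]
gripper_width: 0.951
invalid input: not JSON, or not a number
```

```bash
python3 -m inch '[{"jaw":255,"x":0.36,"y":-0.74,"z":0,"ax":0,"ay":0,"az":0.22},{"jaw":255,"x":0.36,"y":-0.74,"z":0,"ax":0,"ay":0,"az":0.22},{"jaw":255,"x":0.36,"y":-0.74,"z":0,"ax":0,"ay":0,"az":0.22},{"jaw":255,"x":0.36,"y":-0.74,"z":0,"ax":0,"ay":0,"az":0.22},{"jaw":255,"x":0.36,"y":-0.74,"z":0,"ax":0,"ay":0,"az":0.22},{"jaw":255,"x":0.36,"y":-0.74,"z":0,"ax":0,"ay":0,"az":0.22},{"jaw":255,"x":0.36,"y":-0.74,"z":0,"ax":0,"ay":0,"az":0.22},{"jaw":255,"x":0,"y":0,"z":-0.5,"ax":0,"ay":0,"az":0},{"jaw":255,"x":0,"y":0,"z":-0.5,"ax":0,"ay":0,"az":0}]'; python3 -c "
from h import *
st()"
```

```text
time_s: 1.35
tcp_pos: [0.4007, 0.2144, 0.1578]
ee_rot: [[0.999, -0.051, 0.002], [-0.051, -0.999, -0.004], [0.002, 0.004, -1.0]]
wrist_force: [0.5, 0.4, 0.0]
gripper_width: 0.018
t1.35 tcp [0.4007 0.2144 0.1578] w0.018 F [0.5 0.4 0. ] J [ 49.   9. -28.   0. -53.  38.]
[[0.999, -0.051, 0.002], [-0.051, -0.999, -0.004], [0.002, 0.004, -1.0]]
```

```bash
python3 -m inch '[{"jaw":255,"x":0,"y":0.27,"z":-0.8,"ax":0,"ay":0,"az":0},{"jaw":255,"x":0,"y":0,"z":-0.85,"ax":0,"ay":0,"az":0},{"jaw":255,"x":0.3,"y":0,"z":0,"ax":0,"ay":0,"az":0},{"jaw":255,"x":0,"y":0,"z":0,"ax":0,"ay":0,"az":0}]'; python3 - <<'E'
from h import *
st()
im=capture('scene');crop(im,400,150,600,350,3,'pics/s1.png');im=capture('top');crop(im,120,180,320,360,3,'pics/t1.png')
E
```

```text
time_s: 1.85
tcp_pos: [0.4204, 0.2305, 0.0564]
ee_rot: [[0.999, -0.052, 0.002], [-0.052, -0.999, -0.005], [0.003, 0.005, -1.0]]
wrist_force: [-0.1, 0.0, -0.2]
gripper_width: 0.006
t1.85 tcp [0.4204 0.2305 0.0564] w0.006 F [-0.1  0.  -0.2] J [ 48.  20. -32.   0. -38.  38.]
[[0.999, -0.052, 0.002], [-0.052, -0.999, -0.005], [0.003, 0.005, -1.0]]
```

View pics/s1.png

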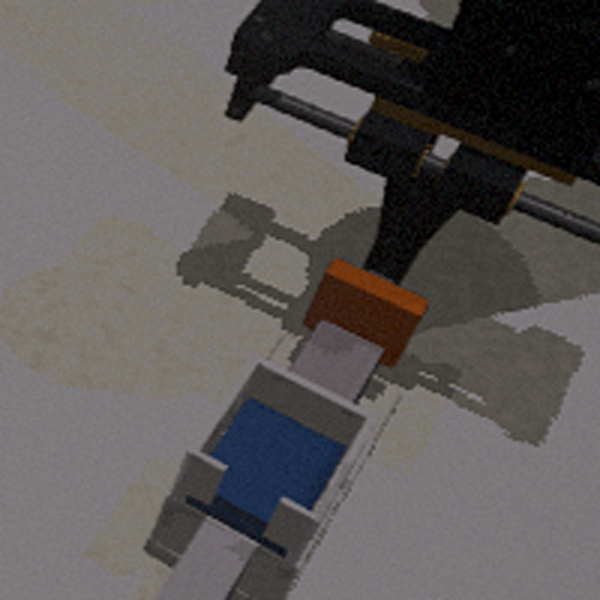

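View pics/t1.png

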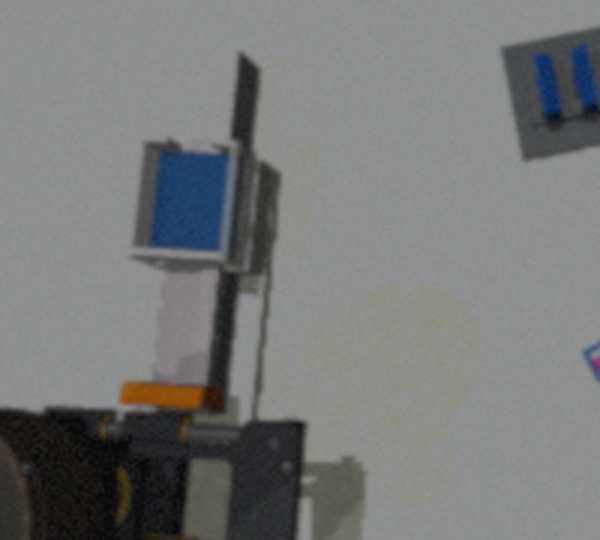

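The view shows the closed fingers right behind the orange paddle, with the gripper's wide (190 mm) dimension along the jaw axis. Now the push.

```bash
python3 -m inch '[{"jaw":255,"x":0.4,"y":-0.02,"z":0,"ax":0,"ay":0,"az":0},{"jaw":255,"x":0.4,"y":-0.025,"z":0,"ax":0,"ay":0,"az":0},{"jaw":255,"x":0.4,"y":-0.025,"z":0,"ax":0,"ay":0,"az":0}]';python3 -m inch '[{"jaw":255,"x":0.1,"y":0,"z":0,"ax":0,"ay":0,"az":0}]'
```

```text
time_s: 2.33
tcp_pos: [0.4885, 0.2252, 0.0596]
ee_rot: [[0.999, -0.054, -0.003], [-0.054, -0.999, -0.002], [-0.003, 0.002, -1.0]]
wrist_force: [-7.2, 4.8, -4.0]
gripper_width: 0.007
time_s: 2.45
tcp_pos: [0.4932, 0.2249, 0.0598]
ee_rot: [[0.998, -0.056, -0.006], [-0.056, -0.998, -0.002], [-0.006, 0.002, -1.0]]
wrist_force: [-5.4, 4.4, -2.7]
gripper_width: 0.004
```

```bash
python3 -m inch '[{"jaw":255,"x":0.12,"y":0,"z":-0.03,"ax":0,"ay":0,"az":0},{"jaw":255,"x":0.12,"y":0,"z":-0.03,"ax":0,"ay":0,"az":0}]';python3 - <<'E'
from h import *
im=capture('scene');crop(im,400,200,600,400,3,'pics/s2.png');im=capture('top');crop(im,120,160,320,340,3,'pics/t2.png')
E
```

```text
time_s: 2.7
tcp_pos: [0.5044, 0.2243, 0.0593]
ee_rot: [[0.998, -0.057, -0.011], [-0.057, -0.998, -0.002], [-0.011, 0.003, -1.0]]
wrist_force: [-7.2, 0.3, 6.2]
gripper_width: 0.006
```

View pics/s2.png

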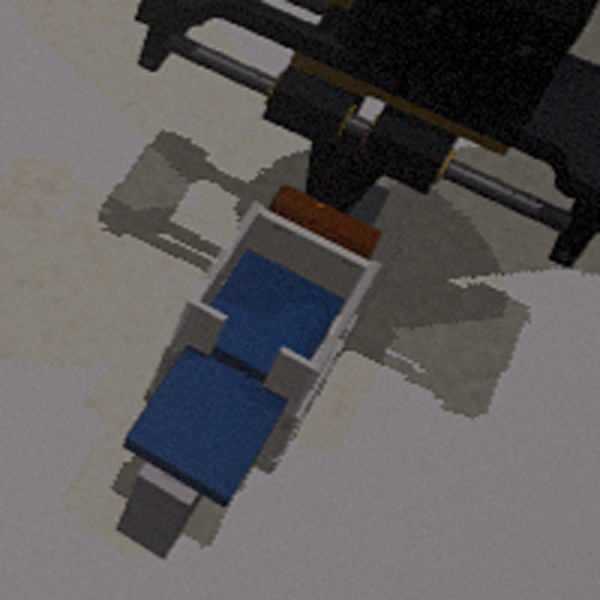

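View pics/t2.png

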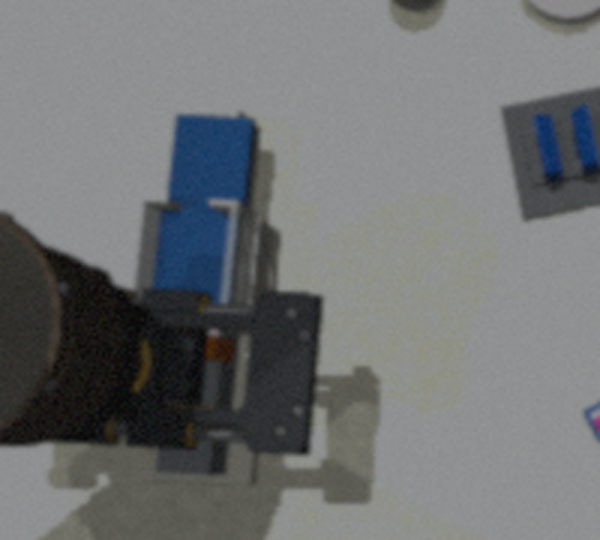

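The carrier is most of the way out. I'll keep pushing to the stop, watching the force.

```bash
python3 -m inch '[{"jaw":255,"x":0.13,"y":-0.01,"z":-0.03,"ax":0,"ay":0,"az":0}]';python3 -m inch '[{"jaw":255,"x":0.13,"y":-0.01,"z":-0.03,"ax":0,"ay":0,"az":0}]';python3 -m inch '[{"jaw":255,"x":0.1,"y":-0.01,"z":-0.03,"ax":0,"ay":0,"az":0}]'
```

```text
time_s: 2.92
tcp_pos: [0.509, 0.2236, 0.0592]
ee_rot: [[0.998, -0.059, -0.016], [-0.059, -0.998, -0.002], [-0.015, 0.003, -1.0]]
wrist_force: [-26.6, 12.3, 18.3]
gripper_width: 0.003
time_s: 3.05
tcp_pos: [0.509, 0.2236, 0.0593]
ee_rot: [[0.998, -0.061, -0.029], [-0.061, -0.998, -0.003], [-0.029, 0.005, -1.0]]
wrist_force: [-35.6, 15.9, 23.1]
gripper_width: 0.008
time_s: 3.18
tcp_pos: [0.5085, 0.2238, 0.0595]
ee_rot: [[0.997, -0.061, -0.039], [-0.061, -0.998, -0.003], [-0.039, 0.005, -0.999]]
wrist_force: [-18.7, 7.9, 11.0]
gripper_width: 0.003
```

The stop is at TCP x = 0.509. Backing off now, raising and looking.

```bash
python3 -m inch '[{"jaw":255,"x":-0.5,"y":0.03,"z":0,"ax":0,"ay":-0.2,"az":0},{"jaw":255,"x":-0.7,"y":0.03,"z":0,"ax":0,"ay":0,"az":0},{"jaw":255,"x":-0.4,"y":0.03,"z":0,"ax":0,"ay":0,"az":0},{"jaw":0,"x":0,"y":0,"z":0.8,"ax":0,"ay":0,"az":0},{"jaw":0,"x":0,"y":0,"z":1,"ax":0,"ay":0,"az":0},{"jaw":0,"x":0,"y":-0.8,"z":0.8,"ax":0,"ay":0,"az":0},{"jaw":0,"x":0,"y":-0.9,"z":0,"ax":0,"ay":0,"az":0}]';python3 - <<'E'
from h import *
st()
im=capture('scene');cv2.imwrite('pics/s3f.png',im[:,:,::-1]);crop(im,400,200,600,400,3,'pics/s3.png');im=capture('top');cv2.imwrite('pics/t3f.png',im[:,:,::-1]);crop(im,120,160,320,340,3,'pics/t3.png')
E
```

```text
time_s: 4.05
tcp_pos: [0.4085, 0.1338, 0.2261]
ee_rot: [[0.999, -0.052, 0.013], [-0.052, -0.999, 0.009], [0.012, -0.01, -1.0]]
wrist_force: [0.6, -0.5, -0.1]
gripper_width: 0.374
t4.05 tcp [0.4085 0.1338 0.2261] w0.374 F [ 0.6 -0.5 -0.1] J [ 40.   2. -25.   0. -62.  47.]
[[0.999, -0.052, 0.013], [-0.052, -0.999, 0.009], [0.012, -0.01, -1.0]]
```

View pics/s3.png

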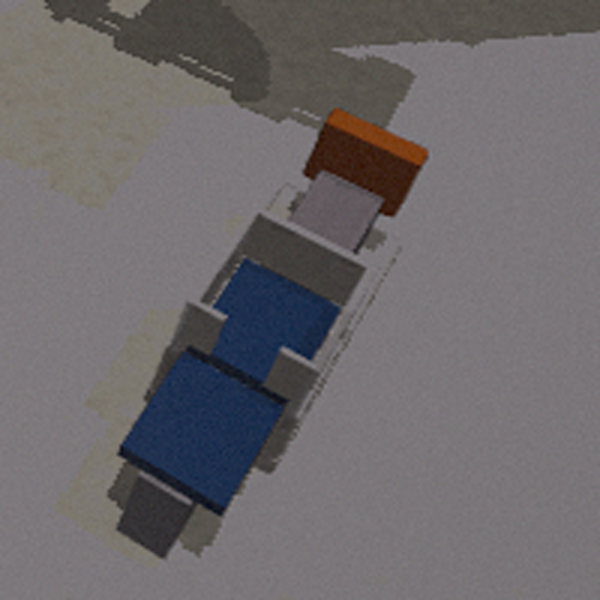

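View pics/t3.png

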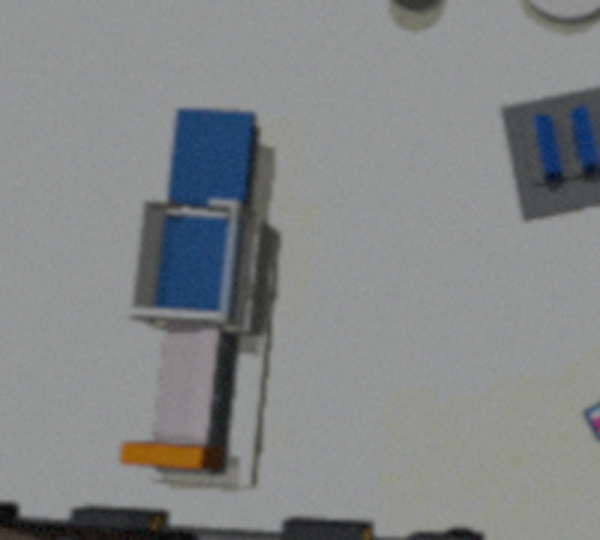

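```bash
python3 - <<'E'
from h import *
P=lambda x,y:(x/3+400,y/3+200)
Q=lambda x,y:(x/3+120,y/3+160)
for n,a,b in[('c f -y',P(121,447),Q(254,113)),('c f +y',P(218,503),Q(178,110)),('c r +y',P(286,402),Q(168,202)),('c r -y',P(190,349),Q(250,203)),('pad rear -y',P(333,110),Q(205,468)),('pad rear +y',P(427,150),Q(121,463))]:
    X,e=tri(a,b);print(n,X.round(4),'gap %.4f'%e)
E
```

```text
c f -y [0.6546 0.1966 0.0487] gap 0.0006
c f +y [0.6568 0.2382 0.0506] gap 0.0022
c r +y [0.6025 0.2426 0.0537] gap 0.0023
c r -y [0.6008 0.199  0.0531] gap 0.0074
pad rear -y [0.4562 0.2083 0.0751] gap 0.0016
pad rear +y [0.4592 0.2514 0.0775] gap 0.0001
```

The dispensed carrier lies flat on the tongue with its centre at about (0.629, 0.219), top at about 0.051. The slide is back, and more carriers are still inside. Now checking where the bystanders are.

```bash
python3 - <<'E'
from h import *
print('jar top',tri((339,363),(253,141)))
print('dish top',tri((274,351),(310,150)))
print('jar z.075',onz('top',253,141,.075),onz('scene',339,360,.075)); print('dish',onz('top',310,152,.02))
T=cv2.imread('pics/top0.png')
for p in[(360,117),(429,112),(432,155),(363,160)]: print(onz('top',*p,.051).round(3))
E
```

```text
jar top (array([0.74668353, 0.11222268, 0.06870875]), np.float64(0.0008862603039277208))
dish top (array([0.75012901, 0.01991586, 0.01046634]), np.float64(0.0033877419101382878))
jar z.075 [0.74439979 0.11067406 0.075     ] [0.74652223 0.11229812 0.075     ]
dish [0.74375961 0.01799054 0.02      ]
[ 0.794 -0.07   0.051]
[ 0.801 -0.189  0.051]
[ 0.724 -0.191  0.051]
[ 0.717 -0.074  0.051]
```

The jar is at (0.746, 0.111) and 75 mm high, so the pick tilt has to stay around 40° for the gripper body to clear it. Moving to a hover in front of the tongue, with the tool tilted 40° about the dispenser's y.

```bash
python3 -m inch '[{"jaw":0,"x":0.77,"y":0.23,"z":0,"ax":0,"ay":0,"az":0},{"jaw":0,"x":0.77,"y":0.23,"z":0,"ax":0.03,"ay":0.5,"az":0},{"jaw":0,"x":0.77,"y":0.23,"z":0,"ax":0.05,"ay":0.75,"az":0},{"jaw":0,"x":0.77,"y":0.23,"z":0,"ax":0.05,"ay":0.75,"az":0},{"jaw":0,"x":0.77,"y":0.23,"z":0,"ax":0.05,"ay":0.75,"az":0},{"jaw":0,"x":0.77,"y":0.23,"z":0,"ax":0.05,"ay":0.75,"az":0},{"jaw":0,"x":0,"y":0,"z":0,"ax":0.03,"ay":0.5,"az":0},{"jaw":0,"x":0,"y":0,"z":0,"ax":0,"ay":0,"az":0}]';python3 - <<'E'
from h import *
st()
E
```

```text
time_s: 5.15
tcp_pos: [0.6779, 0.2132, 0.2316]
ee_rot: [[0.791, -0.07, -0.607], [-0.044, -0.997, 0.058], [-0.61, -0.02, -0.792]]
wrist_force: [-0.2, 0.3, 0.3]
gripper_width: 0.997
t5.15 tcp [0.6779 0.2132 0.2316] w0.997 F [-0.2  0.3  0.3] J [  22.   53.   56.  -21. -126.   57.]
[[0.791, -0.07, -0.607], [-0.044, -0.997, 0.058], [-0.61, -0.02, -0.792]]
```

```bash
python3 -m inch '[{"jaw":0,"x":0.1,"y":0.05,"z":-0.9,"ax":0,"ay":0,"az":0},{"jaw":0,"x":0.1,"y":0.05,"z":-0.9,"ax":0,"ay":0,"az":0},{"jaw":0,"x":-0.2,"y":0,"z":-0.3,"ax":0,"ay":0,"az":0},{"jaw":0,"x":0,"y":0,"z":0,"ax":0,"ay":0,"az":0}]';python3 - <<'E'
from h import *
st()
im=capture('scene');crop(im,360,180,620,400,3,'pics/s4.png')
E
```

```text
time_s: 5.65
tcp_pos: [0.6771, 0.2206, 0.1114]
ee_rot: [[0.803, -0.066, -0.592], [-0.04, -0.998, 0.057], [-0.594, -0.022, -0.804]]
wrist_force: [0.2, 0.9, 0.7]
gripper_width: 0.999
t5.65 tcp [0.6771 0.2206 0.1114] w0.999 F [0.2 0.9 0.7] J [  23.   55.   45.  -18. -111.   62.]
[[0.803, -0.066, -0.592], [-0.04, -0.998, 0.057], [-0.594, -0.022, -0.804]]
```

View pics/s4.png

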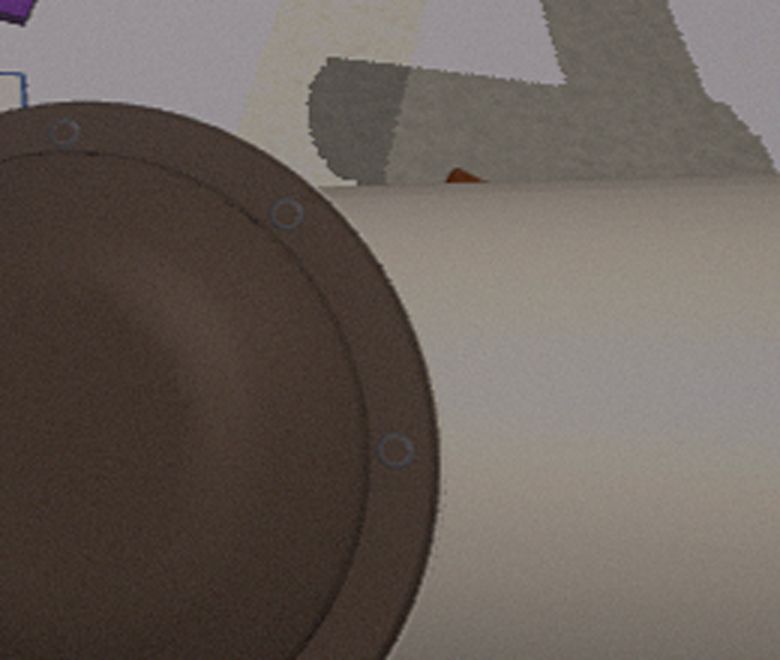

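```bash
python3 - <<'E'
from h import *
im=capture('top');crop(im,100,100,360,300,3,'pics/t4.png')
im=capture('scene');cv2.imwrite('pics/s4f.png',im[:,:,::-1])
E
```

```text
(no output)
```

View pics/t4.png

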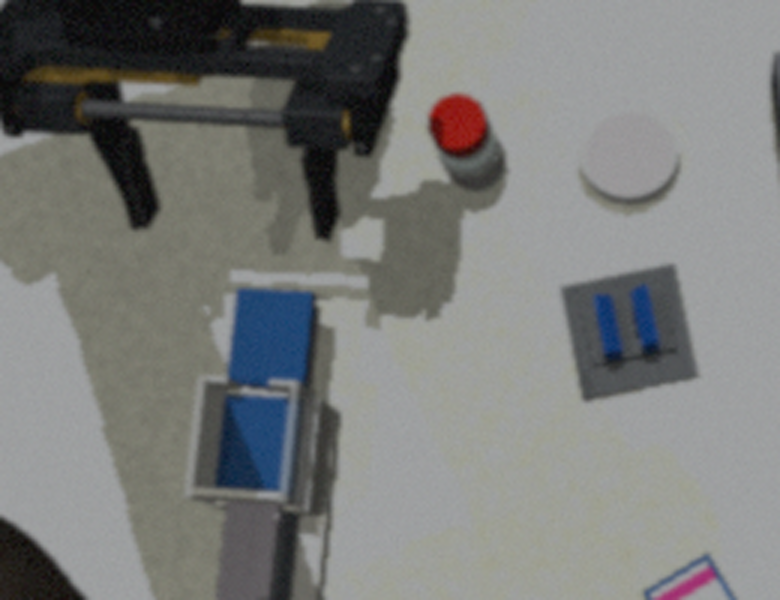

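View pics/s4f.png

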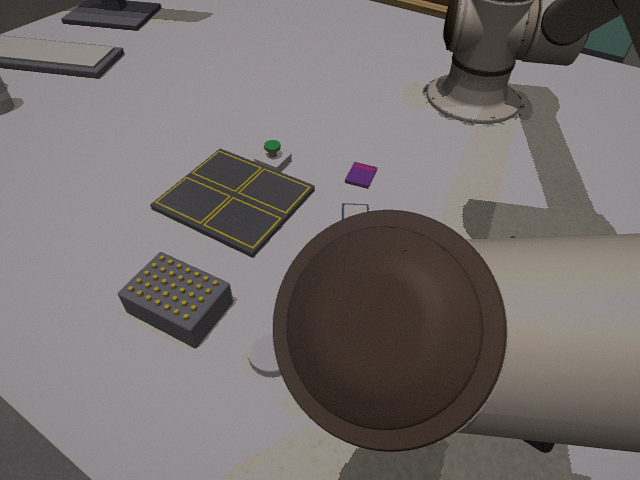

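The top view shows the open fingers straddling the carrier line (tips near crop x 145 and 325), with the jar clear to the right. Descending along the tool axis, then closing.

```bash
python3 -m inch '[{"jaw":0,"x":-0.23,"y":-0.02,"z":-0.41,"ax":0,"ay":0,"az":0},{"jaw":0,"x":-0.23,"y":-0.02,"z":-0.41,"ax":0,"ay":0,"az":0},{"jaw":0,"x":-0.23,"y":0,"z":-0.38,"ax":0,"ay":0,"az":0},{"jaw":0,"x":0,"y":0,"z":0,"ax":0,"ay":0,"az":0}]';python3 - <<'E'
from h import *
st()
im=capture('top');crop(im,100,100,360,300,3,'pics/t5.png')
E
```

```text
time_s: 6.3
tcp_pos: [0.6418, 0.2191, 0.0484]
ee_rot: [[0.817, -0.066, -0.573], [-0.036, -0.997, 0.064], [-0.575, -0.031, -0.817]]
wrist_force: [0.1, -0.2, 0.7]
gripper_width: 1.002
t6.30 tcp [0.6418 0.2191 0.0484] w1.002 F [ 0.1 -0.2  0.7] J [ 24.  53.  32. -17. -99.  65.]
[[0.817, -0.066, -0.573], [-0.036, -0.997, 0.064], [-0.575, -0.031, -0.817]]
```

View pics/t5.png

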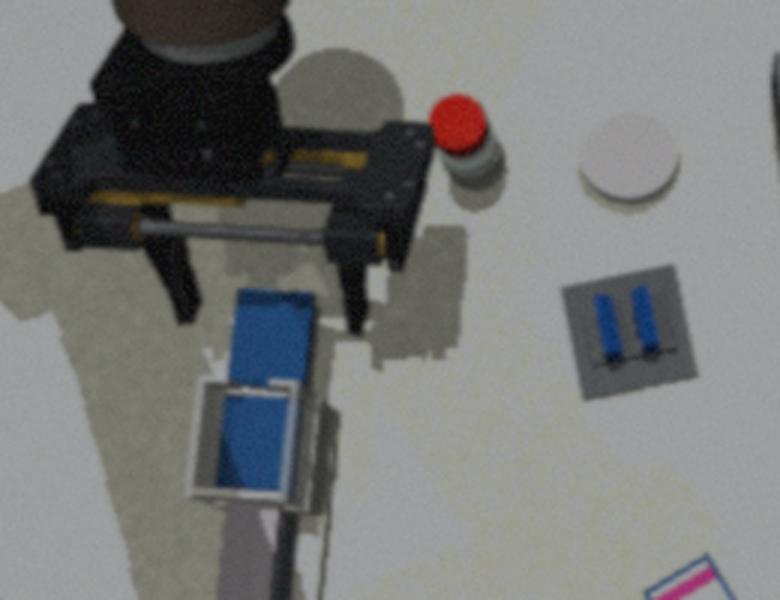

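```bash
python3 -m inch '[{"jaw":0,"x":-0.1,"y":-0.02,"z":-0.22,"ax":0,"ay":0,"az":0},{"jaw":160,"x":0,"y":0,"z":0,"ax":0,"ay":0,"az":0},{"jaw":255,"x":0,"y":0,"z":0,"ax":0,"ay":0,"az":0},{"jaw":255,"x":0,"y":0,"z":0,"ax":0,"ay":0,"az":0},{"jaw":255,"x":0,"y":0,"z":0,"ax":0,"ay":0,"az":0},{"jaw":255,"x":0,"y":0,"z":0,"ax":0,"ay":0,"az":0}]';python3 - <<'E'
from h import *
st()
im=capture('top');crop(im,100,100,360,300,3,'pics/t5.png')
E
```

```text
time_s: 7.1
tcp_pos: [0.6407, 0.2183, 0.0396]
ee_rot: [[0.824, -0.066, -0.562], [-0.034, -0.997, 0.067], [-0.565, -0.035, -0.824]]
wrist_force: [0.2, -0.9, 0.4]
gripper_width: 0.519
t7.10 tcp [0.6407 0.2183 0.0396] w0.519 F [ 0.2 -0.9  0.4] J [ 24.  53.  30. -17. -97.  65.]
[[0.824, -0.066, -0.562], [-0.034, -0.997, 0.067], [-0.565, -0.035, -0.824]]
```

View pics/t5.png

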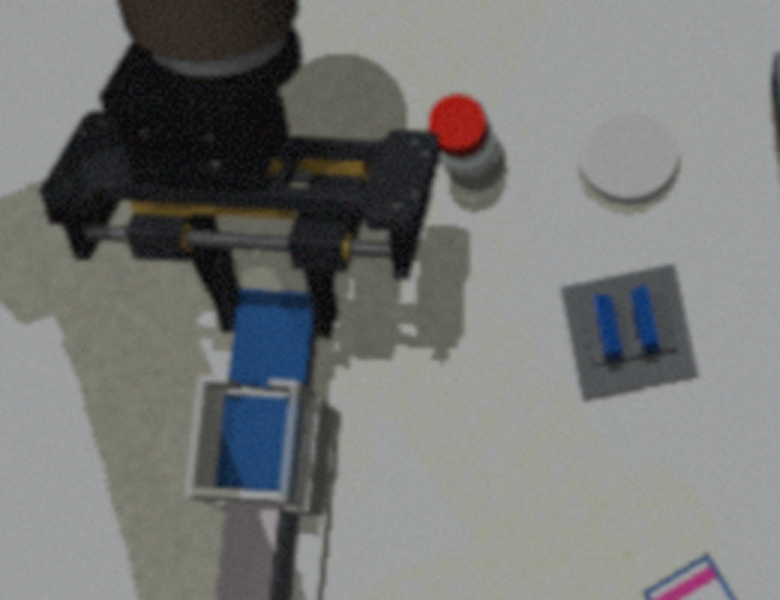

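Gripped (opening 45 mm, matching the 44 mm width). Lifting and swinging the tool upright.

```bash
python3 -m inch '[{"jaw":255,"x":0.08,"y":0,"z":0.5,"ax":0,"ay":0,"az":0},{"jaw":255,"x":0.08,"y":0,"z":0.9,"ax":0,"ay":0,"az":0},{"jaw":255,"x":0,"y":0,"z":0.9,"ax":0,"ay":0,"az":0},{"jaw":255,"x":0,"y":0,"z":0.9,"ax":-0.05,"ay":-0.7,"az":0},{"jaw":255,"x":-0.1,"y":-0.6,"z":0.4,"ax":-0.05,"ay":-0.9,"az":0},{"jaw":255,"x":-0.1,"y":-0.8,"z":0,"ax":-0.05,"ay":-0.9,"az":0},{"jaw":255,"x":-0.1,"y":-0.8,"z":0,"ax":-0.05,"ay":-0.9,"az":0},{"jaw":255,"x":-0.1,"y":-0.8,"z":0,"ax":0,"ay":0,"az":-0.9},{"jaw":255,"x":0,"y":-0.8,"z":0,"ax":0,"ay":0,"az":-0.9},{"jaw":255,"x":0,"y":0,"z":0,"ax":0,"ay":0,"az":-0.9}]';python3 - <<'E'
from h import *
st()
im=capture('scene');cv2.imwrite('pics/s6.png',im[:,:,::-1])
E
```

```text
time_s: 8.4
tcp_pos: [0.621, -0.0163, 0.2591]
ee_rot: [[0.862, -0.506, 0.024], [-0.506, -0.862, 0.023], [0.009, -0.032, -0.999]]
wrist_force: [-0.4, 0.6, -0.2]
gripper_width: 0.502
t8.40 tcp [ 0.621  -0.0163  0.2591] w0.502 F [-0.4  0.6 -0.2] J [ 13.  20.   3.  -1. -71.  47.]
[[0.862, -0.506, 0.024], [-0.506, -0.862, 0.023], [0.009, -0.032, -0.999]]
```

View pics/s6.png

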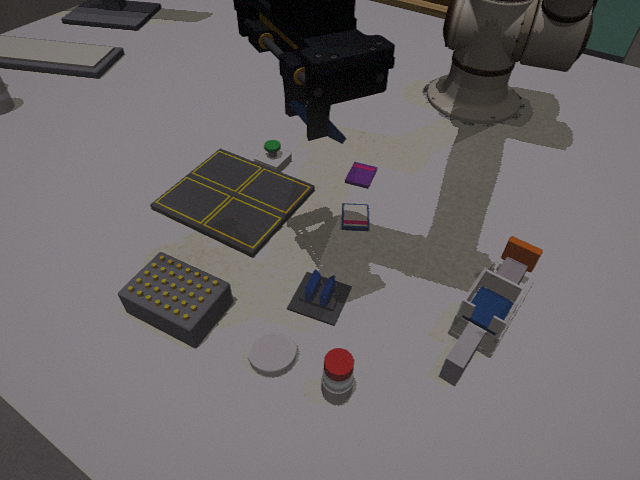

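The carrier is held (blue back visible at (320,120)). Next: yaw so that the tilt direction points to -y, then check.

```bash
python3 -m inch '[{"jaw":255,"x":0,"y":-0.4,"z":0,"ax":0,"ay":0,"az":-0.95},{"jaw":255,"x":-0.1,"y":-0.4,"z":0,"ax":0,"ay":0,"az":-0.95},{"jaw":255,"x":-0.1,"y":-0.4,"z":0,"ax":0,"ay":0,"az":-0.95},{"jaw":255,"x":-0.1,"y":-0.4,"z":0,"ax":0,"ay":0,"az":-0.95},{"jaw":255,"x":0,"y":-0.4,"z":0,"ax":0,"ay":0,"az":-0.95},{"jaw":255,"x":0,"y":-0.4,"z":0,"ax":0,"ay":0,"az":-0.95},{"jaw":255,"x":0,"y":0,"z":0,"ax":-0.95,"ay":-0.05,"az":0},{"jaw":255,"x":0,"y":0,"z":0,"ax":-0.95,"ay":-0.05,"az":0},{"jaw":255,"x":0,"y":0,"z":0,"ax":-0.95,"ay":-0.05,"az":0}]';python3 - <<'E'
from h import *
st()
E
```

```text
time_s: 9.57
tcp_pos: [0.604, -0.1629, 0.2617]
ee_rot: [[0.02, -0.998, 0.064], [-0.868, -0.05, -0.495], [0.497, -0.046, -0.867]]
wrist_force: [0.2, -1.3, -0.4]
gripper_width: 0.501
t9.57 tcp [ 0.604  -0.1629  0.2617] w0.501 F [ 0.2 -1.3 -0.4] J [ 12.  18. -18.  34. -62. -28.]
[[0.02, -0.998, 0.064], [-0.868, -0.05, -0.495], [0.497, -0.046, -0.867]]
```

```bash
python3 -m inch '[{"jaw":255,"x":0,"y":-0.2,"z":0,"ax":-0.9,"ay":0,"az":0},{"jaw":255,"x":0,"y":-0.3,"z":0,"ax":-0.9,"ay":0.05,"az":0},{"jaw":255,"x":0,"y":-0.3,"z":0,"ax":-0.9,"ay":0.05,"az":0},{"jaw":255,"x":0,"y":-0.3,"z":0,"ax":-0.9,"ay":0.05,"az":0},{"jaw":255,"x":0,"y":-0.3,"z":0,"ax":-0.8,"ay":0,"az":0},{"jaw":255,"x":0,"y":0,"z":0,"ax":0,"ay":0,"az":0}]';python3 - <<'E'
from h import *
st()
im=capture('scene');cv2.imwrite('pics/s7.png',im[:,:,::-1]);im=capture('top');cv2.imwrite('pics/t7.png',im[:,:,::-1])
E
```

```text
time_s: 10.32
tcp_pos: [0.6066, -0.2423, 0.2616]
ee_rot: [[0.064, -0.996, 0.062], [-0.256, -0.077, -0.964], [0.965, 0.045, -0.259]]
wrist_force: [0.1, -0.9, -0.5]
gripper_width: 0.503
t10.32 tcp [ 0.6066 -0.2423  0.2616] w0.503 F [ 0.1 -0.9 -0.5] J [  8.  28. -37.  80. -78. -62.]
[[0.064, -0.996, 0.062], [-0.256, -0.077, -0.964], [0.965, 0.045, -0.259]]
```

View pics/s7.png

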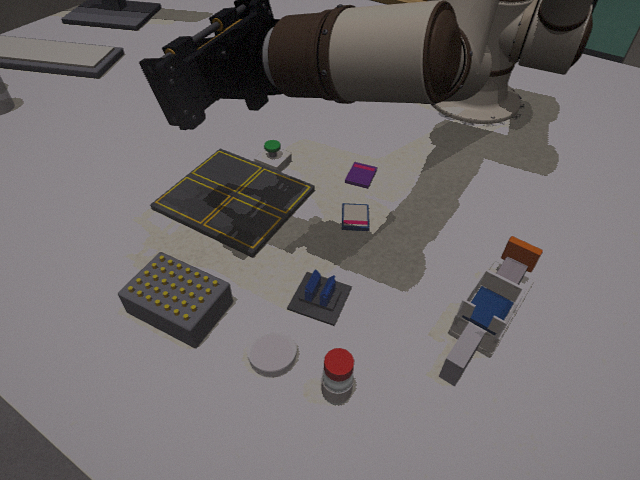

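View pics/t7.png

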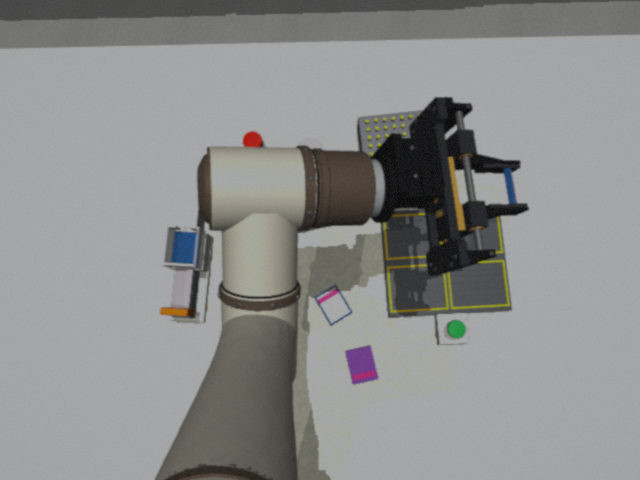

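The plate now hangs about 15° past upright at the finger tips, label facing -y and up, with everything clear below. Lowering over the far-right bay.

```bash
python3 -m inch '[{"jaw":255,"x":-0.05,"y":-0.25,"z":-0.9,"ax":0,"ay":-0.1,"az":-0.1},{"jaw":255,"x":-0.05,"y":-0.25,"z":-0.9,"ax":0,"ay":-0.1,"az":-0.05},{"jaw":255,"x":-0.02,"y":-0.25,"z":-0.8,"ax":0,"ay":-0.05,"az":0},{"jaw":255,"x":0,"y":0,"z":0,"ax":0,"ay":0,"az":0}]';python3 - <<'E'
from h import *
st()
im=capture('scene');crop(im,100,60,360,260,3,'pics/s8.png');im=capture('top');crop(im,360,90,560,330,2.5,'pics/t8.png')
E
```

```text
time_s: 10.92
tcp_pos: [0.6066, -0.2839, 0.1138]
ee_rot: [[-0.012, -0.998, 0.059], [-0.265, -0.054, -0.963], [0.964, -0.027, -0.264]]
wrist_force: [0.3, 0.2, 0.8]
gripper_width: 0.503
t10.93 tcp [ 0.6066 -0.2839  0.1138] w0.503 F [0.3 0.2 0.8] J [  1.  41. -41.  90. -75. -83.]
[[-0.012, -0.998, 0.059], [-0.265, -0.054, -0.963], [0.964, -0.027, -0.264]]
```

View pics/s8.png

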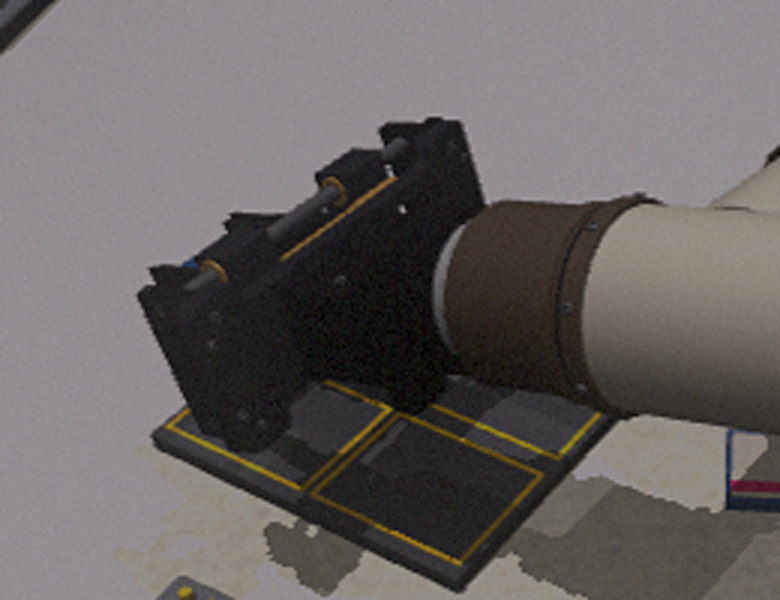

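View pics/t8.png

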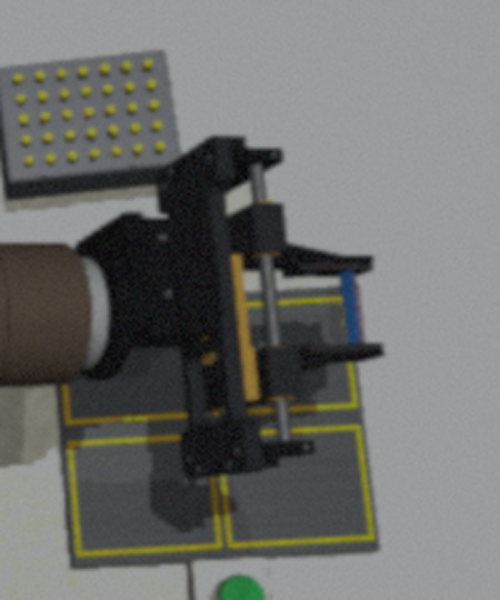

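```bash
python3 -m inch '[{"jaw":255,"x":-0.06,"y":0,"z":-0.5,"ax":0,"ay":0.1,"az":0},{"jaw":255,"x":-0.05,"y":0,"z":-0.35,"ax":0,"ay":0.05,"az":0},{"jaw":255,"x":0,"y":0,"z":0,"ax":0,"ay":0,"az":0}]'; python3 -m inch '[{"jaw":255,"x":0,"y":0,"z":-0.12,"ax":0,"ay":0,"az":0}]'
```

```text
time_s: 11.4
tcp_pos: [0.6067, -0.2802, 0.0749]
ee_rot: [[-0.007, -0.998, 0.064], [-0.262, -0.06, -0.963], [0.965, -0.023, -0.261]]
wrist_force: [-0.2, 0.7, -0.1]
gripper_width: 0.502
time_s: 11.52
tcp_pos: [0.6078, -0.2798, 0.0696]
ee_rot: [[-0.01, -0.998, 0.065], [-0.262, -0.06, -0.963], [0.965, -0.027, -0.261]]
wrist_force: [-0.4, 1.1, -0.4]
gripper_width: 0.496
```

```bash
python3 -m inch '[{"jaw":255,"x":-0.12,"y":-0.05,"z":-0.2,"ax":0,"ay":0.05,"az":0}]'; python3 -m inch '[{"jaw":255,"x":-0.05,"y":0,"z":-0.15,"ax":0,"ay":0,"az":0}]';python3 -m inch '[{"jaw":255,"x":0,"y":0,"z":-0.1,"ax":0,"ay":0,"az":0}]'; python3 -m inch '[{"jaw":255,"x":0,"y":0,"z":-0.1,"ax":0,"ay":0,"az":0}]'
```

```text
time_s: 11.65
tcp_pos: [0.6013, -0.2825, 0.0583]
ee_rot: [[-0.004, -0.998, 0.064], [-0.262, -0.061, -0.963], [0.965, -0.021, -0.261]]
wrist_force: [0.4, -0.4, 0.1]
gripper_width: 0.499
time_s: 11.78
tcp_pos: [0.5987, -0.283, 0.0525]
ee_rot: [[-0.006, -0.998, 0.066], [-0.253, -0.062, -0.965], [0.967, -0.023, -0.252]]
wrist_force: [-2.2, 8.5, 20.0]
gripper_width: 0.496
time_s: 11.9
tcp_pos: [0.5994, -0.2839, 0.0518]
ee_rot: [[-0.01, -0.998, 0.067], [-0.24, -0.063, -0.969], [0.971, -0.026, -0.239]]
wrist_force: [-2.0, -0.0, 14.3]
gripper_width: 0.5
time_s: 12.02
tcp_pos: [0.5996, -0.2849, 0.052]
ee_rot: [[-0.013, -0.998, 0.068], [-0.226, -0.063, -0.972], [0.974, -0.028, -0.225]]
wrist_force: [-7.9, 9.9, 18.9]
gripper_width: 0.499
```

Contact at TCP z = 0.0525, with 15–20 N downward. Now drawing back along +y and down so the plate lies over as it pivots in the grip.

```bash
python3 -m inch '[{"jaw":255,"x":0,"y":0.15,"z":-0.08,"ax":0.1,"ay":0.02,"az":0}]'; python3 -m inch '[{"jaw":255,"x":0,"y":0.15,"z":-0.1,"ax":0.1,"ay":0.02,"az":0}]'; python3 - <<'E'
from h import *
im=capture('top');crop(im,360,90,560,330,2.5,'pics/t9.png')
E
```

```text
time_s: 12.15
tcp_pos: [0.5993, -0.2776, 0.0513]
ee_rot: [[-0.014, -0.998, 0.065], [-0.233, -0.06, -0.971], [0.972, -0.028, -0.232]]
wrist_force: [0.2, -2.6, 7.2]
gripper_width: 0.502
time_s: 12.28
tcp_pos: [0.5993, -0.2702, 0.0494]
ee_rot: [[-0.015, -0.998, 0.062], [-0.241, -0.057, -0.969], [0.97, -0.029, -0.24]]
wrist_force: [0.4, -3.4, 8.2]
gripper_width: 0.504
```

View pics/t9.png

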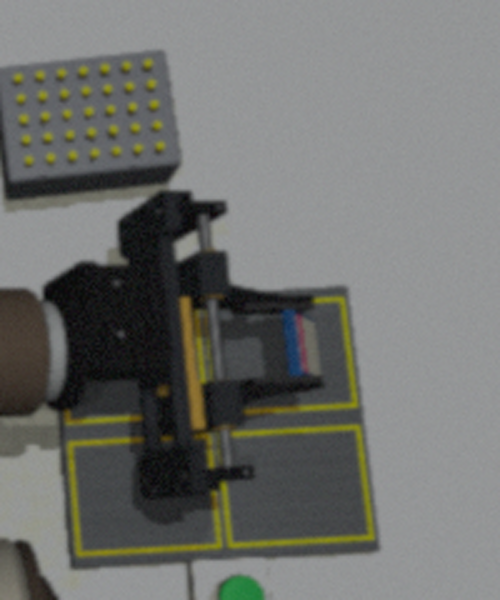

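The label is now visible: the plate is tilting over, with its lower edge inside the bay. Continuing.

```bash
python3 -m inch '[{"jaw":255,"x":0,"y":0.14,"z":-0.14,"ax":0.1,"ay":0.04,"az":0}]'; python3 -m inch '[{"jaw":255,"x":0,"y":0.12,"z":-0.16,"ax":0.1,"ay":0.04,"az":0}]';python3 -m inch '[{"jaw":255,"x":0,"y":0.1,"z":-0.16,"ax":0.1,"ay":0.02,"az":0}]'; python3 - <<'E'
from h import *
im=capture('top');crop(im,360,90,560,330,2.5,'pics/t10.png')
E
```

```text
time_s: 12.45
tcp_pos: [0.5993, -0.2628, 0.0449]
ee_rot: [[-0.011, -0.998, 0.059], [-0.25, -0.054, -0.967], [0.968, -0.026, -0.249]]
wrist_force: [0.8, -4.1, 6.4]
gripper_width: 0.502
time_s: 12.58
tcp_pos: [0.5992, -0.2571, 0.0392]
ee_rot: [[-0.009, -0.998, 0.055], [-0.258, -0.051, -0.965], [0.966, -0.023, -0.257]]
wrist_force: [-1.0, -2.4, 7.5]
gripper_width: 0.502
time_s: 12.7
tcp_pos: [0.5991, -0.2524, 0.033]
ee_rot: [[-0.009, -0.999, 0.053], [-0.267, -0.049, -0.963], [0.964, -0.023, -0.266]]
wrist_force: [-0.2, -2.4, 6.3]
gripper_width: 0.501
```

View pics/t10.png

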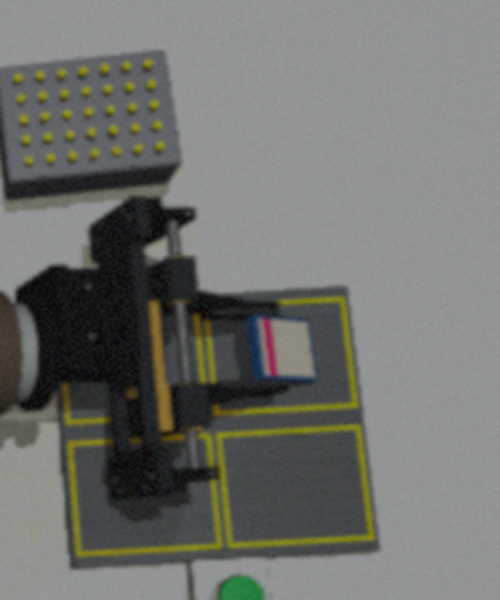

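The plate is now about 30° from flat with its label up, centred on the bay. Opening partly and retreating.

```bash
python3 -m inch '[{"jaw":90,"x":0,"y":0,"z":0.03,"ax":0,"ay":0,"az":0},{"jaw":70,"x":0,"y":0,"z":0.03,"ax":0,"ay":0,"az":0},{"jaw":70,"x":0,"y":0,"z":0.05,"ax":0.1,"ay":0,"az":0},{"jaw":70,"x":0,"y":0.3,"z":0.12,"ax":0.1,"ay":0,"az":0},{"jaw":70,"x":0,"y":0.5,"z":0.3,"ax":0.1,"ay":0,"az":0},{"jaw":70,"x":0,"y":0.4,"z":0.9,"ax":0.5,"ay":0,"az":0},{"jaw":70,"x":0,"y":0.2,"z":0.9,"ax":0.9,"ay":0,"az":0}]'; python3 - <<'E'
from h import *
im=capture('top');crop(im,360,90,560,330,2.5,'pics/t11.png');im=capture('scene');cv2.imwrite('pics/s11.png',im[:,:,::-1])
st()
E
```

```text
time_s: 13.62
tcp_pos: [0.5954, -0.1673, 0.1665]
ee_rot: [[0.01, -0.999, 0.045], [-0.547, -0.044, -0.836], [0.837, -0.016, -0.547]]
wrist_force: [1.4, -0.6, 0.2]
gripper_width: 0.725
t13.72 tcp [ 0.5987 -0.1672  0.1758] w0.725 F [0.9 1.  0.6] J [ 15.  28. -35.  64. -65. -64.]
[[-0.01, -0.998, 0.056], [-0.548, -0.041, -0.836], [0.836, -0.038, -0.547]]
```

View pics/t11.png

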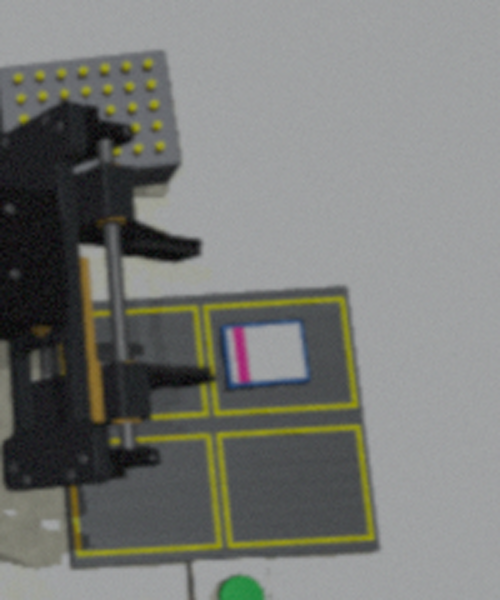

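View pics/s11.png

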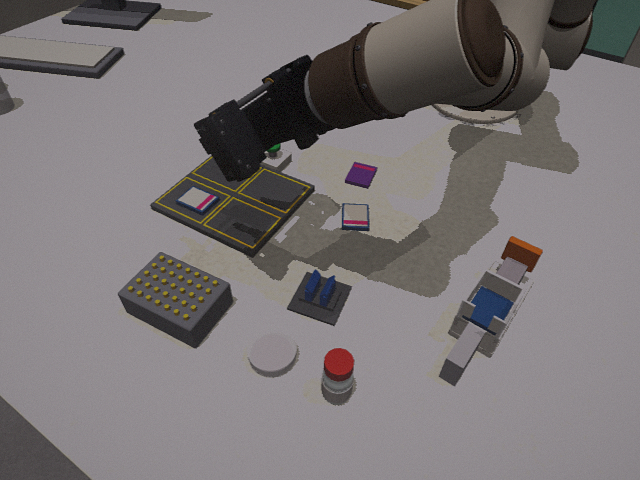

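The carrier lies flat in the far-right bay, label up. I'll measure its offset.

```bash
cat >> h.py <<'E'
def labels(im,n,z,lo=(0,0,95)):
    # carriers: white label + magenta + blue rim inside deck: use blue-rim outer contours
    hsv=cv2.cvtColor(im,cv2.COLOR_RGB2HSV)
    m=cv2.inRange(hsv,(98,110,30),(122,255,255))
    cs,_=cv2.findContours(m,cv2.RETR_EXTERNAL,cv2.CHAIN_APPROX_NONE)
    for c in cs:
        if cv2.contourArea(c)>250:
            b=cv2.boxPoints(cv2.minAreaRect(c));X=np.array([onz(n,*p,z)[:2] for p in b]);e=X[1]-X[0],X[2]-X[1]
            L=max(e,key=np.linalg.norm)
            print(n,'px',c.mean(0)[0].round(1),'xy',X.mean(0).round(4),'sides',[round(float(np.linalg.norm(k)),4) for k in e],'yaw %.1f'%(np.degrees(np.arctan2(L[1],L[0]))%180))
E
python3 - <<'E'
from h import *
labels(capture('top'),'top',.02)
E
python3 - <<'E'
from h import *
im=capture('top');h=cv2.cvtColor(im,cv2.COLOR_RGB2HSV)
print(h[228,445:490].tolist())
print(h[290:325,333].tolist()[::2])
E
```

```text
[[36, 63, 102], [100, 9, 82], [96, 18, 70], [110, 74, 62], [108, 149, 84], [109, 110, 121], [108, 44, 139], [133, 11, 156], [163, 42, 159], [164, 127, 162], [162, 188, 163], [162, 184, 166], [163, 146, 161], [165, 72, 160], [160, 10, 159], [90, 6, 161], [105, 6, 162], [75, 3, 161], [100, 5, 163], [75, 3, 161], [90, 3, 161], [98, 6, 163], [110, 5, 163], [100, 5, 164], [80, 5, 160], [90, 2, 159], [102, 8, 162], [90, 6, 162], [100, 5, 163], [120, 2, 164], [105, 3, 162], [90, 2, 162], [120, 5, 162], [120, 5, 162], [105, 6, 160], [106, 26, 148], [106, 76, 124], [104, 96, 98], [107, 41, 87], [100, 19, 82], [96, 16, 81], [105, 13, 81], [105, 13, 81], [113, 13, 79], [94, 23, 78]]
[[159, 67, 161], [160, 165, 164], [159, 154, 159], [157, 27, 159], [120, 2, 162], [100, 5, 163], [60, 2, 161], [105, 6, 164], [105, 3, 162], [90, 5, 162], [98, 6, 163], [105, 3, 163], [110, 5, 164], [90, 3, 162], [90, 3, 160], [114, 8, 162], [110, 53, 135], [103, 14, 126]]
```

```bash
python3 - <<'E'
s=open('h.py').read()
s=s.replace("m=cv2.inRange(hsv,(98,110,30),(122,255,255))","m=cv2.bitwise_or(cv2.inRange(hsv,(0,0,140),(180,60,255)),cv2.inRange(hsv,(155,60,110),(172,255,255)));m=cv2.morphologyEx(m,cv2.MORPH_CLOSE,np.ones((3,3)))")
s=s.replace(">250:","in_ if 0 else 250<cv2.contourArea(c)<1500:") if 0 else s
open('h.py','w').write(s)
E
python3 - <<'E'
from h import *
labels(capture('top'),'top',.02)
E
```

```text
top px [289.4 244.4] xy [0.5784 0.0529] sides [0.1106, 0.0213] yaw 96.7
top px [212.6 263.3] xy [0.5511 0.1915] sides [0.1403, 0.0902] yaw 174.6
top px [466.  230.9] xy [ 0.5985 -0.2498] sides [0.0505, 0.0381] yaw 93.9
top px [228.7 188.1] xy [0.6857 0.1539] sides [0.1595, 0.108] yaw 90.1
top px [328.3 246.7] xy [0.5859 0.0144] sides [1.1942, 0.7592] yaw 88.6
```

The first carrier is at (0.5985, -0.2498), 12 mm off in y (limit 22), squared and flat. Next the spare: bring the tool upright and turn the jaws.

```bash
python3 -m inch '[{"jaw":0,"x":0,"y":0,"z":0.3,"ax":0.95,"ay":0,"az":0},{"jaw":0,"x":0,"y":0,"z":0.3,"ax":0.95,"ay":0.04,"az":0},{"jaw":0,"x":0,"y":0,"z":0,"ax":0.95,"ay":0.04,"az":0},{"jaw":0,"x":0,"y":0,"z":0,"ax":0.95,"ay":0.04,"az":0},{"jaw":0,"x":0,"y":0,"z":0,"ax":0.95,"ay":0.04,"az":0},{"jaw":0,"x":0,"y":0,"z":0,"ax":0.95,"ay":0.04,"az":0},{"jaw":0,"x":-0.15,"y":0.15,"z":0,"ax":0,"ay":0,"az":0.95},{"jaw":0,"x":-0.15,"y":0.15,"z":0,"ax":0,"ay":0,"az":0.95},{"jaw":0,"x":-0.15,"y":0.15,"z":0,"ax":0,"ay":0,"az":0.95},{"jaw":0,"x":-0.15,"y":0.15,"z":0,"ax":0,"ay":0,"az":0.95},{"jaw":0,"x":-0.15,"y":0.15,"z":0,"ax":0,"ay":0,"az":0.95},{"jaw":0,"x":-0.15,"y":0.15,"z":0,"ax":0,"ay":0,"az":0.95}]'; python3 -m inch '[{"jaw":0,"x":0,"y":0,"z":0,"ax":0,"ay":0,"az":0.95},{"jaw":0,"x":0,"y":0,"z":0,"ax":0,"ay":0,"az":0.95},{"jaw":0,"x":0,"y":0,"z":0,"ax":0,"ay":0,"az":0.95},{"jaw":0,"x":0,"y":0,"z":0,"ax":0,"ay":0,"az":0.95},{"jaw":0,"x":0,"y":0,"z":0,"ax":0,"ay":0,"az":0.95},{"jaw":0,"x":0,"y":0,"z":0,"ax":0,"ay":0,"az":0.95}]'; python3 - <<'E'
from h import *
st()
im=capture('top');cv2.imwrite('pics/t12.png',im[:,:,::-1]);labels(im,'top',.008)
im=capture('scene');cv2.imwrite('pics/s12.png',im[:,:,::-1]);labels(im,'scene',.008)
E
```

```text
time_s: 15.38
tcp_pos: [0.525, -0.1218, 0.1695]
ee_rot: [[0.865, -0.499, -0.061], [-0.5, -0.866, -0.011], [-0.047, 0.04, -0.998]]
wrist_force: [0.3, 1.1, -0.2]
gripper_width: 0.997
time_s: 16.12
tcp_pos: [0.5149, -0.1252, 0.1526]
ee_rot: [[0.876, 0.48, -0.055], [0.475, -0.876, -0.078], [-0.086, 0.042, -0.995]]
wrist_force: [0.7, 0.3, -0.1]
gripper_width: 0.997
t16.12 tcp [ 0.5149 -0.1252  0.1526] w0.997 F [ 0.7  0.3 -0.1] J [  6.  18. -19.   5. -57. 109.]
[[0.876, 0.48, -0.055], [0.475, -0.876, -0.078], [-0.086, 0.042, -0.995]]
top px [202.8 334. ] xy [0.423  0.1679] sides [0.2493, 0.439] yaw 9.0
top px [347.  227.6] xy [ 0.6096 -0.0463] sides [0.1707, 0.1328] yaw 100.7
top px [332.  252.4] xy [0.5879 0.015 ] sides [1.2128, 0.7711] yaw 88.6
```

View pics/t12.png

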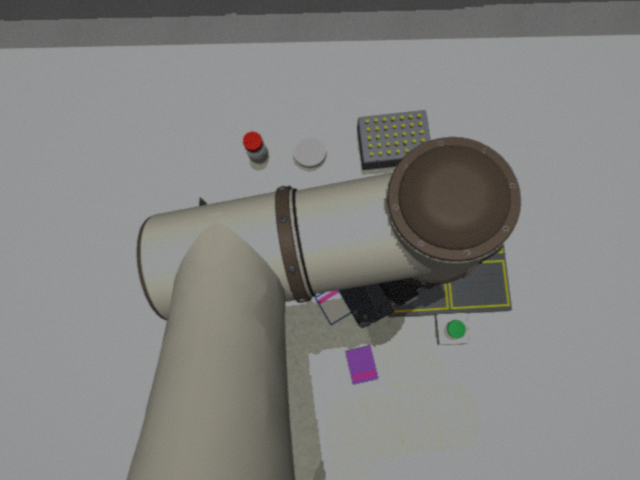

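View pics/s12.png

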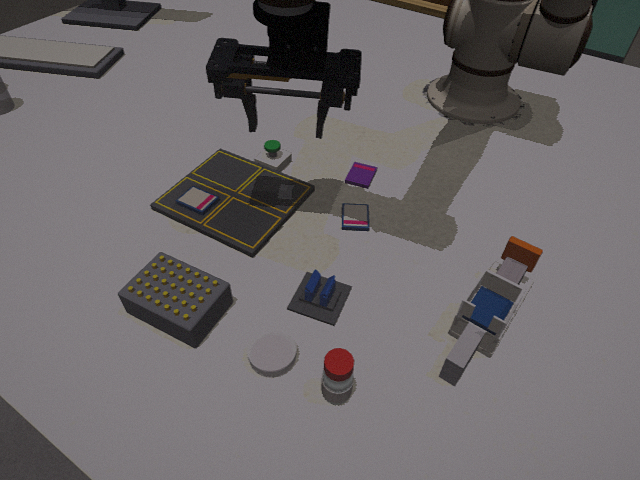

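The spare is unmoved in the scene view (355,216). Aligning over it.

```bash
python3 -m inch '[{"jaw":0,"x":-0.23,"y":0.58,"z":0,"ax":0.15,"ay":-0.1,"az":0.08},{"jaw":0,"x":-0.23,"y":0.58,"z":0,"ax":0.15,"ay":-0.1,"az":0.08},{"jaw":0,"x":-0.23,"y":0.58,"z":-0.3,"ax":0.15,"ay":-0.1,"az":0},{"jaw":0,"x":0,"y":0,"z":-0.5,"ax":0,"ay":0,"az":0},{"jaw":0,"x":0,"y":0,"z":0,"ax":0,"ay":0,"az":0}]'; python3 - <<'E'
from h import *
st()
im=capture('scene');crop(im,240,100,460,280,3.5,'pics/s13.png')
E
```

```text
time_s: 16.85
tcp_pos: [0.4689, -0.0204, 0.0974]
ee_rot: [[0.877, 0.481, -0.016], [0.481, -0.877, -0.002], [-0.015, -0.006, -1.0]]
wrist_force: [-1.3, 0.6, -0.2]
gripper_width: 1.0
t16.85 tcp [ 0.4689 -0.0204  0.0974] w1.000 F [-1.3  0.6 -0.2] J [ 17.  16. -30.  -0. -45. 102.]
[[0.877, 0.481, -0.016], [0.481, -0.877, -0.002], [-0.015, -0.006, -1.0]]
```

View pics/s13.png

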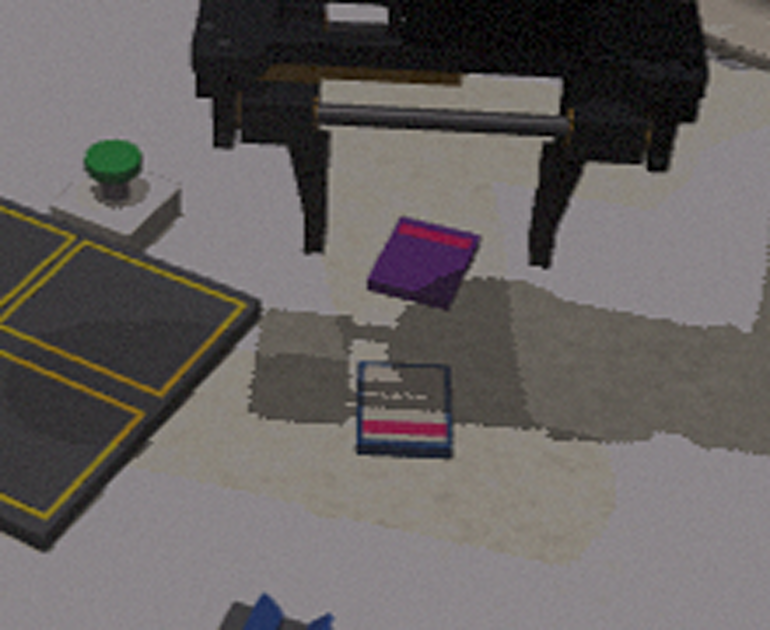

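```bash
python3 -m inch '[{"jaw":0,"x":0.06,"y":0,"z":-0.75,"ax":0,"ay":0,"az":0},{"jaw":0,"x":0.04,"y":-0.02,"z":-0.6,"ax":0,"ay":0,"az":0},{"jaw":0,"x":0,"y":0,"z":-0.1,"ax":0,"ay":0,"az":0}]'; python3 -m inch '[{"jaw":0,"x":0,"y":0,"z":0,"ax":0,"ay":0,"az":0}]'
```

```text
time_s: 17.27
tcp_pos: [0.4811, -0.022, 0.0131]
ee_rot: [[0.879, 0.477, -0.004], [0.477, -0.879, -0.001], [-0.004, -0.002, -1.0]]
wrist_force: [-0.1, -0.9, -0.3]
gripper_width: 1.005
time_s: 17.4
tcp_pos: [0.4819, -0.0221, 0.0138]
ee_rot: [[0.879, 0.476, -0.003], [0.476, -0.879, -0.001], [-0.003, -0.001, -1.0]]
wrist_force: [-0.6, 0.2, -0.2]
gripper_width: 1.0
```

```bash
python3 -m inch '[{"jaw":0,"x":-0.14,"y":0,"z":-0.15,"ax":0,"ay":0,"az":0},{"jaw":180,"x":0,"y":0,"z":0,"ax":0,"ay":0,"az":0},{"jaw":255,"x":0,"y":0,"z":0,"ax":0,"ay":0,"az":0},{"jaw":255,"x":0,"y":0,"z":0,"ax":0,"ay":0,"az":0},{"jaw":255,"x":0,"y":0,"z":0,"ax":0,"ay":0,"az":0},{"jaw":255,"x":0,"y":0,"z":0,"ax":0,"ay":0,"az":0}]'
```

```text
time_s: 18.15
tcp_pos: [0.4755, -0.0215, 0.0081]
ee_rot: [[0.879, 0.476, 0.004], [0.476, -0.879, 0.001], [0.004, 0.001, -1.0]]
wrist_force: [-0.1, 0.5, -0.3]
gripper_width: 0.51
```

Gripped, but the tips read only 8 mm up, level with the plate's top. Opening, going lower and regripping.

```bash
python3 -m inch '[{"jaw":90,"x":0,"y":0,"z":0,"ax":0,"ay":0,"az":0},{"jaw":90,"x":0,"y":0,"z":-0.1,"ax":0,"ay":0,"az":0},{"jaw":90,"x":0,"y":0,"z":-0.08,"ax":0,"ay":0,"az":0},{"jaw":90,"x":0,"y":0,"z":0,"ax":0,"ay":0,"az":0}]'
```

```text
time_s: 18.65
tcp_pos: [0.4762, -0.0215, 0.0008]
ee_rot: [[0.878, 0.479, 0.005], [0.479, -0.878, 0.0], [0.004, 0.002, -1.0]]
wrist_force: [-0.6, 0.4, 0.2]
gripper_width: 0.646
```

```bash
python3 -m inch '[{"jaw":255,"x":0,"y":0,"z":-0.02,"ax":0,"ay":0,"az":0},{"jaw":255,"x":0,"y":0,"z":0,"ax":0,"ay":0,"az":0},{"jaw":255,"x":0,"y":0,"z":0,"ax":0,"ay":0,"az":0},{"jaw":255,"x":0,"y":0,"z":0,"ax":0,"ay":0,"az":0}]'
```

```text
time_s: 19.15
tcp_pos: [0.4765, -0.0205, 0.0005]
ee_rot: [[0.878, 0.479, 0.005], [0.479, -0.878, 0.001], [0.005, 0.002, -1.0]]
wrist_force: [-1.5, 0.8, 7.1]
gripper_width: 0.498
```

```bash
python3 -m inch '[{"jaw":255,"x":0,"y":0,"z":0.5,"ax":0,"ay":0,"az":0},{"jaw":255,"x":0,"y":0,"z":0.8,"ax":0,"ay":0,"az":0},{"jaw":255,"x":0,"y":0,"z":0.8,"ax":0,"ay":0,"az":0},{"jaw":255,"x":0.06,"y":-0.5,"z":0,"ax":0,"ay":0,"az":-1},{"jaw":255,"x":0.06,"y":-0.5,"z":0,"ax":0,"ay":0,"az":-1},{"jaw":255,"x":0.06,"y":-0.5,"z":0,"ax":0,"ay":0,"az":-1},{"jaw":255,"x":0.06,"y":-0.5,"z":0,"ax":0,"ay":0,"az":-1},{"jaw":255,"x":0.06,"y":-0.5,"z":0,"ax":0,"ay":0,"az":-1},{"jaw":255,"x":0.06,"y":-0.5,"z":0,"ax":0,"ay":0,"az":-1},{"jaw":255,"x":0.06,"y":-0.5,"z":0,"ax":0,"ay":0,"az":-1},{"jaw":255,"x":0.06,"y":-0.5,"z":0,"ax":0,"ay":0,"az":-1},{"jaw":255,"x":0,"y":0,"z":0,"ax":0,"ay":0,"az":-1}]';python3 -m inch '[{"jaw":255,"x":0,"y":0,"z":0,"ax":0,"ay":0,"az":-0.95},{"jaw":255,"x":0,"y":0,"z":0,"ax":0,"ay":0,"az":-0.95},{"jaw":255,"x":0,"y":0,"z":0,"ax":0,"ay":0,"az":-0.95},{"jaw":255,"x":0,"y":0,"z":0,"ax":0,"ay":0,"az":0}]';  python3 - <<'E'
from h import *
st()
im=capture('scene');cv2.imwrite('pics/s14.png',im[:,:,::-1])
E
```

```text
time_s: 20.65
tcp_pos: [0.501, -0.269, 0.1186]
ee_rot: [[0.432, -0.902, -0.008], [-0.902, -0.432, 0.008], [-0.011, 0.004, -1.0]]
wrist_force: [0.4, -0.1, 0.4]
gripper_width: 0.501
time_s: 21.15
tcp_pos: [0.4986, -0.2697, 0.1129]
ee_rot: [[-0.07, -0.997, -0.011], [-0.997, 0.07, 0.015], [-0.014, 0.012, -1.0]]
wrist_force: [-0.4, -0.3, -0.6]
gripper_width: 0.502
t21.15 tcp [ 0.4986 -0.2697  0.1129] w0.502 F [-0.4 -0.3 -0.6] J [-12.  23. -15.  -1. -53.   9.]
[[-0.07, -0.997, -0.011], [-0.997, 0.07, 0.015], [-0.014, 0.012, -1.0]]
```

View pics/s14.png

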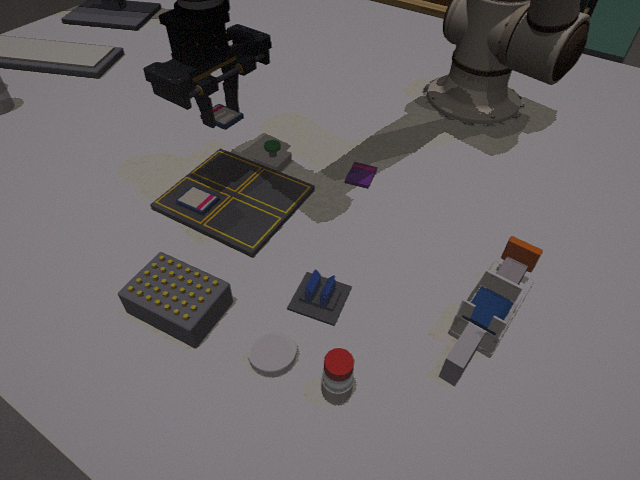

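```bash
python3 -m inch '[{"jaw":255,"x":0.14,"y":0.06,"z":0,"ax":0,"ay":0,"az":0.7},{"jaw":255,"x":0.02,"y":0.02,"z":-0.5,"ax":0,"ay":0,"az":0},{"jaw":255,"x":0,"y":0,"z":-0.6,"ax":0,"ay":0,"az":0},{"jaw":255,"x":0,"y":0,"z":-0.25,"ax":0,"ay":0,"az":0},{"jaw":255,"x":0,"y":0,"z":0,"ax":0,"ay":0,"az":0}]'
```

```text
time_s: 21.82
tcp_pos: [0.509, -0.265, 0.0292]
ee_rot: [[0.069, -0.998, -0.012], [-0.998, -0.069, 0.013], [-0.014, 0.011, -1.0]]
wrist_force: [-0.2, 0.7, 0.7]
gripper_width: 0.502
```

```bash
python3 -m inch '[{"jaw":255,"x":0,"y":0,"z":-0.18,"ax":0,"ay":0,"az":0},{"jaw":255,"x":0,"y":0,"z":-0.1,"ax":0,"ay":0,"az":0}]';python3 -m inch '[{"jaw":255,"x":0,"y":0,"z":-0.05,"ax":0,"ay":0,"az":0}]'
```

```text
time_s: 22.08
tcp_pos: [0.5107, -0.2655, 0.0137]
ee_rot: [[0.07, -0.997, -0.008], [-0.997, -0.071, 0.011], [-0.012, 0.007, -1.0]]
wrist_force: [0.4, -0.7, 0.1]
gripper_width: 0.5
time_s: 22.2
tcp_pos: [0.5109, -0.2656, 0.0125]
ee_rot: [[0.072, -0.997, -0.008], [-0.997, -0.072, 0.011], [-0.011, 0.007, -1.0]]
wrist_force: [-6.3, 4.9, 22.7]
gripper_width: 0.498
```

Contact. Release, rise, and head back behind the paddle.

```bash
python3 -m inch '[{"jaw":100,"x":0,"y":0,"z":0.02,"ax":0,"ay":0,"az":0},{"jaw":90,"x":0,"y":0,"z":0.02,"ax":0,"ay":0,"az":0},{"jaw":90,"x":0,"y":0,"z":0.3,"ax":0,"ay":0,"az":0},{"jaw":90,"x":0,"y":0,"z":0.8,"ax":0,"ay":0,"az":0},{"jaw":255,"x":0,"y":0,"z":0.9,"ax":0,"ay":0,"az":0},{"jaw":255,"x":-0.2,"y":0.85,"z":0.8,"ax":0,"ay":0,"az":0.9},{"jaw":255,"x":-0.2,"y":0.9,"z":0,"ax":0,"ay":0,"az":1},{"jaw":255,"x":-0.2,"y":0.9,"z":0,"ax":0,"ay":0,"az":1},{"jaw":255,"x":-0.2,"y":0.9,"z":0,"ax":0,"ay":0,"az":1},{"jaw":255,"x":-0.2,"y":0.9,"z":0,"ax":0,"ay":0,"az":1}]';  python3 - <<'E'
from h import *
st()
im=capture('top');cv2.imwrite('pics/t15.png',im[:,:,::-1]);labels(im,'top',.02)
im=capture('scene');cv2.imwrite('pics/s15.png',im[:,:,::-1])
E
```

```text
time_s: 23.45
tcp_pos: [0.4526, -0.0014, 0.1839]
ee_rot: [[0.812, -0.583, -0.004], [-0.583, -0.812, 0.003], [-0.005, -0.0, -1.0]]
wrist_force: [1.3, 0.8, 0.2]
gripper_width: 0.059
t23.45 tcp [ 0.4526 -0.0014  0.1839] w0.059 F [1.3 0.8 0.2] J [ 20.   7. -26.  -0. -57.  34.]
[[0.812, -0.583, -0.004], [-0.583, -0.812, 0.003], [-0.005, -0.0, -1.0]]
top px [183.9 463.8] xy [0.2316 0.2267] sides [0.1398, 0.0666] yaw 90.2
top px [ 52.5 421.7] xy [0.2836 0.4478] sides [0.221, 0.1599] yaw 111.3
top px [185.1 369.2] xy [0.3682 0.227 ] sides [0.1976, 0.1498] yaw 109.6
top px [320.9 250.3] xy [0.5859 0.0144] sides [1.1942, 0.7592] yaw 88.6
```

View pics/t15.png

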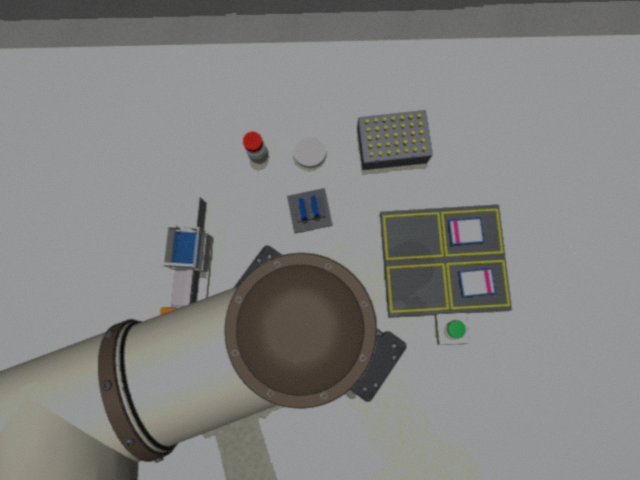

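Both placed carriers lie squarely in their bays: labels at (466,232) and (478,283). Next, the second push.

```bash
sed -i 's/RETR_EXTERNAL/RETR_LIST/; s/if cv2.contourArea(c)>250:/if 350<cv2.contourArea(c)<1100:/' h.py; python3 -m inch '[{"jaw":255,"x":-0.17,"y":0.77,"z":0,"ax":0,"ay":0,"az":0.65},{"jaw":255,"x":-0.17,"y":0.77,"z":0,"ax":0,"ay":0,"az":0.65},{"jaw":255,"x":-0.17,"y":0.77,"z":0,"ax":0,"ay":0,"az":0.65},{"jaw":255,"x":-0.17,"y":0.77,"z":0,"ax":0,"ay":0,"az":0.65},{"jaw":255,"x":-0.17,"y":0.77,"z":0,"ax":0,"ay":0,"az":0.65},{"jaw":255,"x":0,"y":0,"z":-0.7,"ax":0,"ay":0,"az":0},{"jaw":255,"x":0,"y":0,"z":-0.7,"ax":0,"ay":0,"az":0},{"jaw":255,"x":0,"y":0,"z":-0.6,"ax":0,"ay":0,"az":0},{"jaw":255,"x":0,"y":0,"z":0,"ax":0,"ay":0,"az":0}]'
```

```text
time_s: 24.68
tcp_pos: [0.4024, 0.2392, 0.0637]
ee_rot: [[0.999, -0.039, 0.003], [-0.039, -0.999, 0.008], [0.002, -0.008, -1.0]]
wrist_force: [-0.2, 0.5, -0.3]
gripper_width: 0.006
```

```bash
python3 -m inch '[{"jaw":255,"x":0.3,"y":-0.14,"z":-0.12,"ax":0,"ay":0,"az":-0.1},{"jaw":255,"x":0.4,"y":-0.02,"z":0,"ax":0,"ay":0,"az":0},{"jaw":255,"x":0.4,"y":-0.03,"z":0,"ax":0,"ay":0,"az":0},{"jaw":255,"x":0.35,"y":-0.03,"z":0,"ax":0,"ay":0,"az":0},{"jaw":255,"x":0.2,"y":-0.02,"z":-0.02,"ax":0,"ay":0,"az":0},{"jaw":255,"x":0.15,"y":-0.01,"z":-0.02,"ax":0,"ay":-0.05,"az":0}]';python3 -m inch '[{"jaw":255,"x":0.13,"y":-0.01,"z":-0.03,"ax":0,"ay":-0.05,"az":0}]';python3 -m inch '[{"jaw":255,"x":0.13,"y":-0.01,"z":-0.03,"ax":0,"ay":-0.05,"az":0}]'
```

```text
time_s: 25.42
tcp_pos: [0.5093, 0.2244, 0.0604]
ee_rot: [[0.998, -0.064, 0.004], [-0.064, -0.998, 0.012], [0.003, -0.012, -1.0]]
wrist_force: [-30.2, 15.4, 18.2]
gripper_width: 0.002
time_s: 25.55
tcp_pos: [0.5095, 0.2243, 0.0603]
ee_rot: [[0.998, -0.067, -0.002], [-0.067, -0.998, 0.011], [-0.003, -0.011, -1.0]]
wrist_force: [-42.8, 19.6, 29.5]
gripper_width: 0.006
time_s: 25.68
tcp_pos: [0.5092, 0.2245, 0.0605]
ee_rot: [[0.998, -0.069, -0.007], [-0.069, -0.998, 0.01], [-0.008, -0.01, -1.0]]
wrist_force: [-31.5, 13.9, 20.2]
gripper_width: 0.005
```

Fully in (same stop as before). Backing off and looking at the result.

```bash
python3 -m inch '[{"jaw":255,"x":-0.4,"y":0.03,"z":0,"ax":0,"ay":-0.05,"az":0},{"jaw":255,"x":-0.7,"y":0.03,"z":0,"ax":0,"ay":0,"az":0},{"jaw":255,"x":-0.5,"y":0.03,"z":0,"ax":0,"ay":0,"az":0},{"jaw":0,"x":0,"y":0,"z":0.8,"ax":0,"ay":0,"az":0},{"jaw":0,"x":0,"y":0,"z":1,"ax":0,"ay":0,"az":0},{"jaw":0,"x":0,"y":-0.8,"z":0.8,"ax":0,"ay":0,"az":0.1},{"jaw":0,"x":0,"y":-0.9,"z":0,"ax":0,"ay":0,"az":0}]';python3 - <<'E'
from h import *
st()
im=capture('scene');crop(im,400,200,600,400,3,'pics/s16.png');im=capture('top');cv2.imwrite('pics/t16f.png',im[:,:,::-1]);crop(im,120,160,320,340,3,'pics/t16.png');labels(im,'top',.02)
E
```

```text
time_s: 26.55
tcp_pos: [0.4117, 0.1338, 0.228]
ee_rot: [[0.999, -0.046, 0.014], [-0.046, -0.999, 0.019], [0.014, -0.019, -1.0]]
wrist_force: [0.4, -1.1, -1.0]
gripper_width: 0.373
t26.55 tcp [0.4117 0.1338 0.228 ] w0.373 F [ 0.4 -1.1 -1. ] J [ 39.   2. -25.  -0. -62.  48.]
[[0.999, -0.046, 0.014], [-0.046, -0.999, 0.019], [0.014, -0.019, -1.0]]
top px [361.8 367.3] xy [ 0.3768 -0.0658] sides [0.05, 0.0613] yaw 12.0
top px [454.5 329.4] xy [ 0.4331 -0.2224] sides [0.0359, 0.0396] yaw 89.8
top px [476.7 282.1] xy [ 0.5102 -0.2635] sides [0.0487, 0.0373] yaw 96.8
top px [184.5 248.3] xy [0.5721 0.2358] sides [0.062, 0.0402] yaw 173.2
top px [466.3 230.8] xy [ 0.5987 -0.2499] sides [0.0482, 0.037] yaw 95.0
top px [255.8 150.5] xy [0.7492 0.1146] sides [0.0448, 0.0796] yaw 19.2
```

View pics/s16.png

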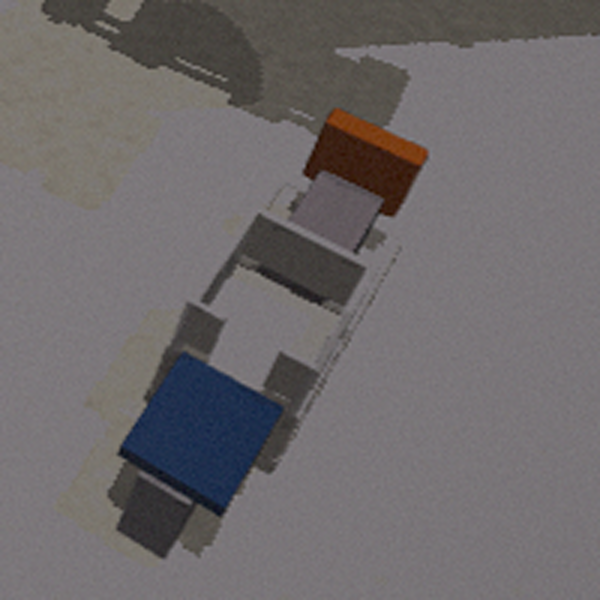

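View pics/t16.png

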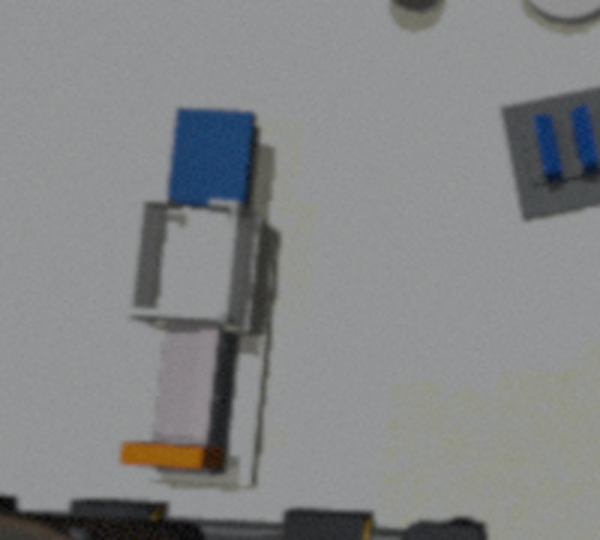

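The magazine is now empty: there were two carriers in the dispenser, and this second one lies on the tongue at the same place as the first. The spare measures (0.510, -0.2635), good. Repeating the pick.

```bash
python3 -m inch '[{"jaw":0,"x":0.77,"y":0.23,"z":0,"ax":0,"ay":0,"az":0},{"jaw":0,"x":0.77,"y":0.23,"z":0,"ax":0.03,"ay":0.5,"az":0},{"jaw":0,"x":0.77,"y":0.23,"z":0,"ax":0.05,"ay":0.75,"az":0},{"jaw":0,"x":0.77,"y":0.23,"z":0,"ax":0.05,"ay":0.75,"az":0},{"jaw":0,"x":0.77,"y":0.23,"z":0,"ax":0.05,"ay":0.75,"az":0},{"jaw":0,"x":0.77,"y":0.23,"z":0,"ax":0.05,"ay":0.75,"az":0},{"jaw":0,"x":0,"y":0,"z":0,"ax":0.03,"ay":0.5,"az":0},{"jaw":0,"x":0.1,"y":0.05,"z":-0.9,"ax":0,"ay":0,"az":0},{"jaw":0,"x":0.1,"y":0.05,"z":-0.9,"ax":0,"ay":0,"az":0},{"jaw":0,"x":0,"y":0,"z":-0.1,"ax":0,"ay":0,"az":0},{"jaw":0,"x":0,"y":0,"z":0,"ax":0,"ay":0,"az":0}]'; python3 - <<'E'
from h import *
st()
im=capture('top');crop(im,100,100,360,300,3,'pics/t17.png')
E
```

```text
time_s: 28.02
tcp_pos: [0.6975, 0.2144, 0.1231]
ee_rot: [[0.8, -0.076, -0.596], [-0.044, -0.997, 0.068], [-0.599, -0.029, -0.8]]
wrist_force: [-0.6, 0.1, 1.6]
gripper_width: 0.997
t28.02 tcp [0.6975 0.2144 0.1231] w0.997 F [-0.6  0.1  1.6] J [  22.   57.   51.  -19. -116.   61.]
[[0.8, -0.076, -0.596], [-0.044, -0.997, 0.068], [-0.599, -0.029, -0.8]]
```

View pics/t17.png

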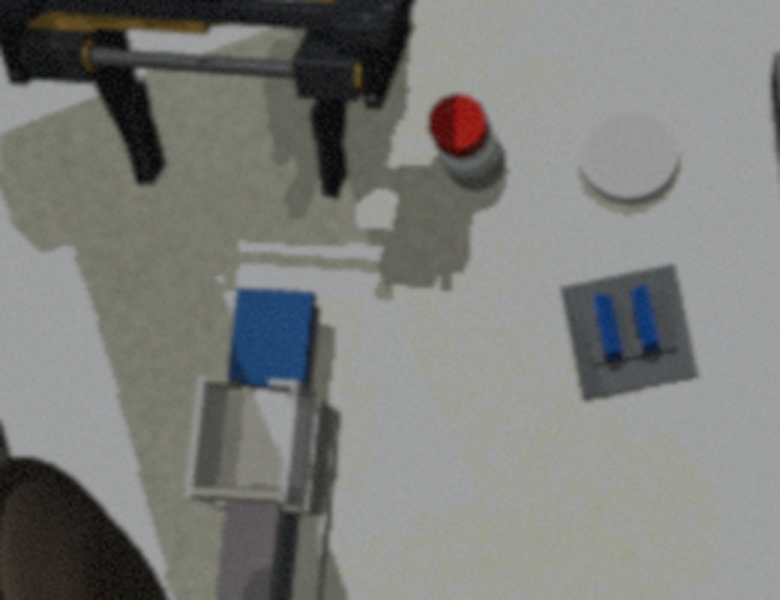

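```bash
python3 -m inch '[{"jaw":0,"x":-0.26,"y":0.03,"z":-0.35,"ax":0,"ay":0,"az":0},{"jaw":0,"x":-0.26,"y":0.03,"z":-0.35,"ax":0,"ay":0,"az":0},{"jaw":0,"x":-0.26,"y":0.03,"z":-0.35,"ax":0,"ay":0,"az":0},{"jaw":0,"x":-0.24,"y":0.02,"z":-0.35,"ax":0,"ay":0,"az":0},{"jaw":0,"x":0,"y":0,"z":0,"ax":0,"ay":0,"az":0}]'
```

```text
time_s: 28.7
tcp_pos: [0.641, 0.223, 0.0557]
ee_rot: [[0.817, -0.074, -0.572], [-0.037, -0.996, 0.075], [-0.576, -0.04, -0.817]]
wrist_force: [0.3, -0.4, 1.4]
gripper_width: 0.995
```

```bash
python3 -m inch '[{"jaw":0,"x":-0.02,"y":-0.06,"z":-0.28,"ax":-0.2,"ay":0,"az":0},{"jaw":0,"x":0,"y":0,"z":-0.08,"ax":0,"ay":0,"az":0},{"jaw":160,"x":0,"y":0,"z":0,"ax":0,"ay":0,"az":0},{"jaw":255,"x":0,"y":0,"z":0,"ax":0,"ay":0,"az":0},{"jaw":255,"x":0,"y":0,"z":0,"ax":0,"ay":0,"az":0},{"jaw":255,"x":0,"y":0,"z":0,"ax":0,"ay":0,"az":0},{"jaw":255,"x":0,"y":0,"z":0,"ax":0,"ay":0,"az":0}]'; python3 - <<'E'
from h import *
im=capture('top');crop(im,100,100,360,300,3,'pics/t18.png')
E
```

```text
time_s: 29.58
tcp_pos: [0.6442, 0.2195, 0.038]
ee_rot: [[0.823, -0.074, -0.564], [-0.057, -0.997, 0.047], [-0.566, -0.007, -0.825]]
wrist_force: [-0.0, -0.1, 0.0]
gripper_width: 0.514
```

View pics/t18.png

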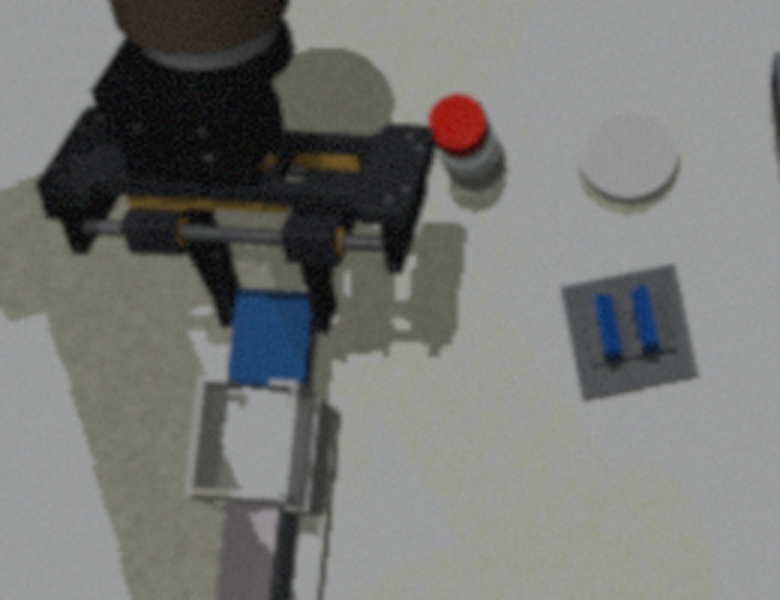

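Gripped (about 45 mm), a little nearer the front edge than last time. Lifting and turning upright and in yaw.

```bash
python3 -m inch '[{"jaw":255,"x":0.08,"y":0,"z":0.5,"ax":0,"ay":0,"az":0},{"jaw":255,"x":0.08,"y":0,"z":0.9,"ax":0,"ay":0,"az":0},{"jaw":255,"x":0,"y":0,"z":0.9,"ax":0,"ay":0,"az":0},{"jaw":255,"x":0,"y":0,"z":0.9,"ax":-0.05,"ay":-0.7,"az":0},{"jaw":255,"x":-0.2,"y":-0.6,"z":0.4,"ax":-0.05,"ay":-0.9,"az":0},{"jaw":255,"x":-0.2,"y":-0.8,"z":0,"ax":-0.05,"ay":-0.9,"az":0},{"jaw":255,"x":-0.3,"y":-0.7,"z":0,"ax":-0.05,"ay":-0.9,"az":0},{"jaw":255,"x":-0.3,"y":-0.5,"z":0,"ax":0,"ay":0,"az":-0.95},{"jaw":255,"x":-0.3,"y":-0.4,"z":0,"ax":0,"ay":0,"az":-0.95},{"jaw":255,"x":-0.2,"y":-0.2,"z":0,"ax":0,"ay":0,"az":-0.95},{"jaw":255,"x":-0.2,"y":-0.2,"z":0,"ax":0,"ay":0,"az":-0.95},{"jaw":255,"x":-0.2,"y":-0.2,"z":0,"ax":0,"ay":0,"az":-0.95}]';python3 - <<'E'
from h import *
st()
im=capture('scene');cv2.imwrite('pics/s19.png',im[:,:,::-1])
E
```

```text
time_s: 31.12
tcp_pos: [0.5315, -0.0037, 0.2579]
ee_rot: [[0.602, -0.798, 0.018], [-0.798, -0.602, 0.002], [0.01, -0.016, -1.0]]
wrist_force: [0.7, 0.3, -0.4]
gripper_width: 0.5
t31.12 tcp [ 0.5315 -0.0037  0.2579] w0.500 F [ 0.7  0.3 -0.4] J [ 17.  11. -10.   0. -68.  20.]
[[0.602, -0.798, 0.018], [-0.798, -0.602, 0.002], [0.01, -0.016, -1.0]]
```

View pics/s19.png

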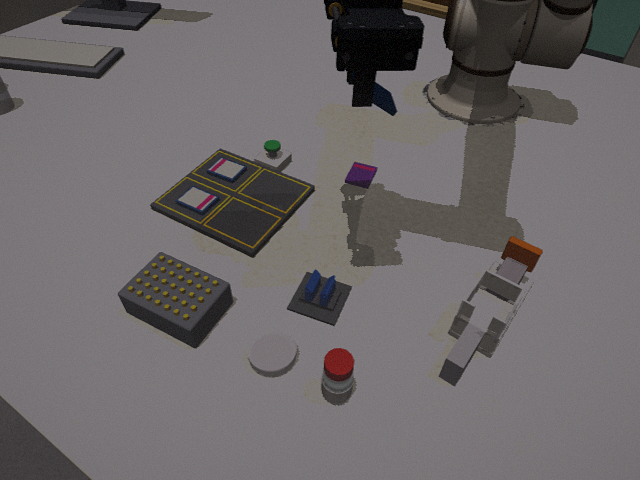

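```bash
python3 -m inch '[{"jaw":255,"x":-0.06,"y":-0.3,"z":0,"ax":0,"ay":0,"az":-0.86},{"jaw":255,"x":-0.06,"y":-0.3,"z":0,"ax":0,"ay":0,"az":-0.86},{"jaw":255,"x":-0.06,"y":-0.3,"z":0,"ax":0,"ay":0,"az":-0.86},{"jaw":255,"x":-0.06,"y":-0.3,"z":0,"ax":0,"ay":0,"az":-0.86},{"jaw":255,"x":0,"y":-0.2,"z":0,"ax":-0.95,"ay":-0.04,"az":0},{"jaw":255,"x":0,"y":-0.2,"z":0,"ax":-0.95,"ay":-0.02,"az":0},{"jaw":255,"x":0,"y":-0.2,"z":0,"ax":-0.95,"ay":0.02,"az":0},{"jaw":255,"x":0,"y":-0.2,"z":0,"ax":-0.95,"ay":0.02,"az":0},{"jaw":255,"x":0,"y":-0.2,"z":0,"ax":-0.95,"ay":0.02,"az":0},{"jaw":255,"x":0,"y":-0.2,"z":0,"ax":-0.95,"ay":0,"az":0},{"jaw":255,"x":0,"y":0,"z":0,"ax":-0.95,"ay":0,"az":0},{"jaw":255,"x":0,"y":0,"z":0,"ax":0,"ay":0,"az":0}]';python3 - <<'E'
from h import *
st()
im=capture('scene');cv2.imwrite('pics/s20.png',im[:,:,::-1]);im=capture('top');cv2.imwrite('pics/t20.png',im[:,:,::-1])
E
```

```text
time_s: 32.67
tcp_pos: [0.5184, -0.1507, 0.2632]
ee_rot: [[0.043, -0.998, 0.035], [-0.361, -0.049, -0.931], [0.932, 0.028, -0.362]]
wrist_force: [0.6, -1.7, 0.1]
gripper_width: 0.5
t32.67 tcp [ 0.5184 -0.1507  0.2632] w0.500 F [ 0.6 -1.7  0.1] J [ 23.  21. -42.  62. -80. -63.]
[[0.043, -0.998, 0.035], [-0.361, -0.049, -0.931], [0.932, 0.028, -0.362]]
```

View pics/t20.png

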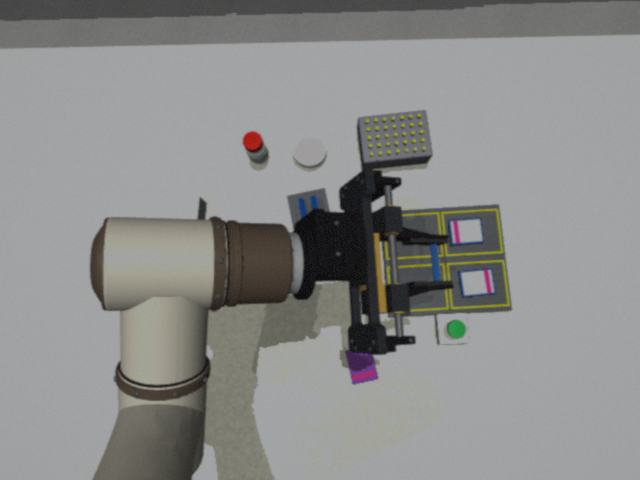

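The label side faces -y and up over the near-left bay and everything is clear. Lowering.

```bash
python3 -m inch '[{"jaw":255,"x":-0.1,"y":-0.27,"z":-0.9,"ax":-0.1,"ay":-0.08,"az":0},{"jaw":255,"x":-0.1,"y":-0.27,"z":-0.9,"ax":-0.1,"ay":-0.08,"az":0},{"jaw":255,"x":-0.1,"y":-0.27,"z":-0.9,"ax":-0.1,"ay":0,"az":0},{"jaw":255,"x":0,"y":0,"z":0,"ax":0,"ay":0,"az":0}]';python3 - <<'E'
from h import *
st()
im=capture('top');crop(im,360,170,560,350,3,'pics/t21.png')
im=capture('scene');crop(im,140,60,440,300,2.5,'pics/s21.png')
E
```

```text
time_s: 33.28
tcp_pos: [0.5058, -0.1992, 0.1059]
ee_rot: [[-0.01, -0.999, 0.051], [-0.328, -0.045, -0.944], [0.945, -0.026, -0.327]]
wrist_force: [0.4, -0.3, 0.3]
gripper_width: 0.499
t33.27 tcp [ 0.5058 -0.1992  0.1059] w0.499 F [ 0.4 -0.3  0.3] J [ 14.  35. -53.  78. -71. -90.]
[[-0.01, -0.999, 0.051], [-0.328, -0.045, -0.944], [0.945, -0.026, -0.327]]
```

View pics/t21.png

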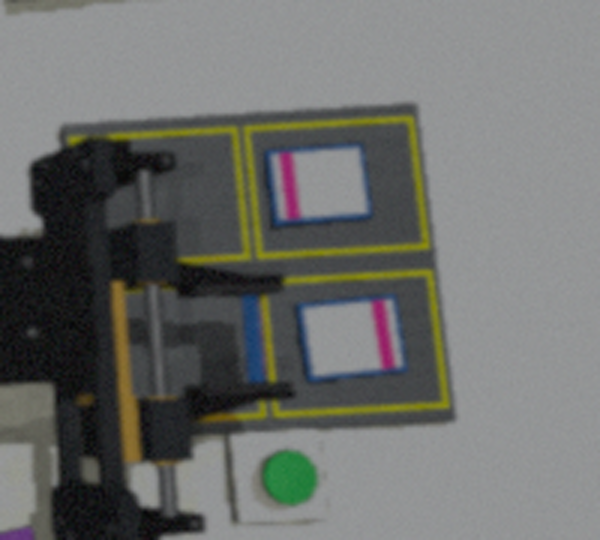

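View pics/s21.png

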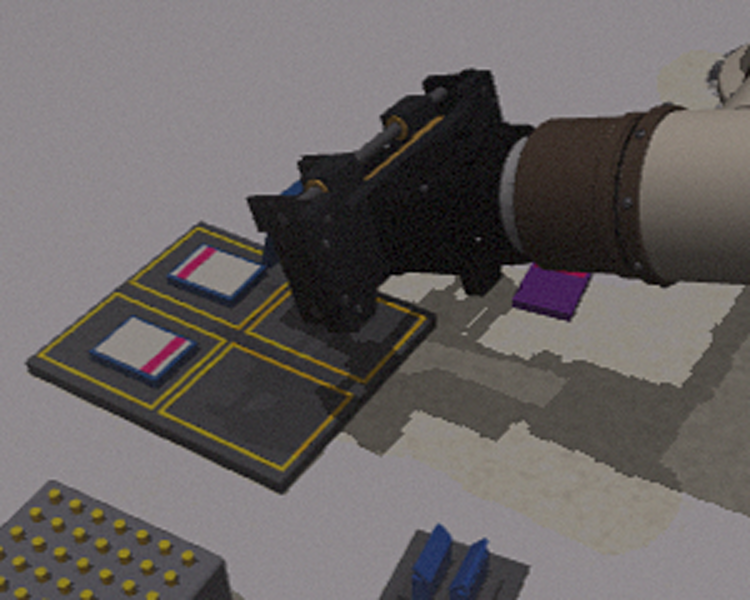

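```bash
python3 -m inch '[{"jaw":255,"x":0,"y":0,"z":-0.45,"ax":0,"ay":0.03,"az":0},{"jaw":255,"x":0,"y":0,"z":-0.2,"ax":0,"ay":0.03,"az":0},{"jaw":255,"x":0,"y":0,"z":-0.05,"ax":0,"ay":0,"az":0}]';python3 -m inch '[{"jaw":255,"x":0,"y":-0.02,"z":-0.1,"ax":0,"ay":0,"az":0}]';python3 -m inch '[{"jaw":255,"x":0,"y":-0.02,"z":-0.1,"ax":0,"ay":0,"az":0}]'
```

```text
time_s: 33.75
tcp_pos: [0.514, -0.195, 0.076]
ee_rot: [[-0.027, -0.998, 0.062], [-0.332, -0.049, -0.942], [0.943, -0.046, -0.33]]
wrist_force: [-0.5, -0.9, 0.1]
gripper_width: 0.503
time_s: 33.88
tcp_pos: [0.515, -0.1957, 0.0714]
ee_rot: [[-0.03, -0.998, 0.064], [-0.332, -0.05, -0.942], [0.943, -0.05, -0.33]]
wrist_force: [-0.2, 0.1, -0.1]
gripper_width: 0.501
time_s: 34.0
tcp_pos: [0.5153, -0.1967, 0.0659]
ee_rot: [[-0.032, -0.997, 0.065], [-0.333, -0.05, -0.942], [0.943, -0.051, -0.33]]
wrist_force: [0.2, -0.0, -0.3]
gripper_width: 0.502
```

```bash
python3 -m inch '[{"jaw":255,"x":-0.2,"y":-0.04,"z":-0.02,"ax":0,"ay":0.25,"az":0},{"jaw":255,"x":-0.08,"y":-0.02,"z":-0.1,"ax":0,"ay":0.1,"az":0}]';python3 -m inch '[{"jaw":255,"x":-0.05,"y":0,"z":-0.12,"ax":0,"ay":0.05,"az":0}]';python3 -m inch '[{"jaw":255,"x":-0.03,"y":0,"z":-0.12,"ax":0,"ay":0.05,"az":0}]'
```

```text
time_s: 34.25
tcp_pos: [0.4973, -0.2008, 0.0586]
ee_rot: [[0.029, -0.999, 0.043], [-0.332, -0.05, -0.942], [0.943, 0.014, -0.334]]
wrist_force: [-0.5, -0.7, 0.1]
gripper_width: 0.496
time_s: 34.38
tcp_pos: [0.4966, -0.2013, 0.0568]
ee_rot: [[0.033, -0.998, 0.045], [-0.319, -0.053, -0.946], [0.947, 0.017, -0.32]]
wrist_force: [-0.7, 9.1, 24.3]
gripper_width: 0.495
time_s: 34.5
tcp_pos: [0.4966, -0.2021, 0.0565]
ee_rot: [[0.037, -0.998, 0.047], [-0.303, -0.056, -0.951], [0.952, 0.021, -0.304]]
wrist_force: [-5.3, 9.2, 24.2]
gripper_width: 0.501
```

Contact, 24 N. Drawing back and down as before.

```bash
python3 -m inch '[{"jaw":255,"x":0.03,"y":0.15,"z":-0.06,"ax":0.1,"ay":-0.05,"az":0}]'; python3 -m inch '[{"jaw":255,"x":0.02,"y":0.15,"z":-0.1,"ax":0.1,"ay":-0.05,"az":0}]'; python3 -m inch '[{"jaw":255,"x":0.02,"y":0.14,"z":-0.14,"ax":0.1,"ay":0,"az":0}]'; python3 - <<'E'
from h import *
im=capture('top');crop(im,360,170,560,350,3,'pics/t22.png')
E
```

```text
time_s: 34.62
tcp_pos: [0.4973, -0.1949, 0.0561]
ee_rot: [[0.026, -0.999, 0.048], [-0.31, -0.053, -0.949], [0.95, 0.01, -0.311]]
wrist_force: [-1.2, -3.8, 4.6]
gripper_width: 0.502
time_s: 34.75
tcp_pos: [0.4972, -0.1877, 0.0533]
ee_rot: [[0.016, -0.999, 0.048], [-0.318, -0.05, -0.947], [0.948, 0.0, -0.319]]
wrist_force: [-1.9, -3.9, 6.6]
gripper_width: 0.505
time_s: 34.88
tcp_pos: [0.4969, -0.1816, 0.049]
ee_rot: [[0.015, -0.999, 0.045], [-0.324, -0.047, -0.945], [0.946, -0.001, -0.324]]
wrist_force: [-2.9, -2.1, 11.4]
gripper_width: 0.499
```

View pics/t22.png

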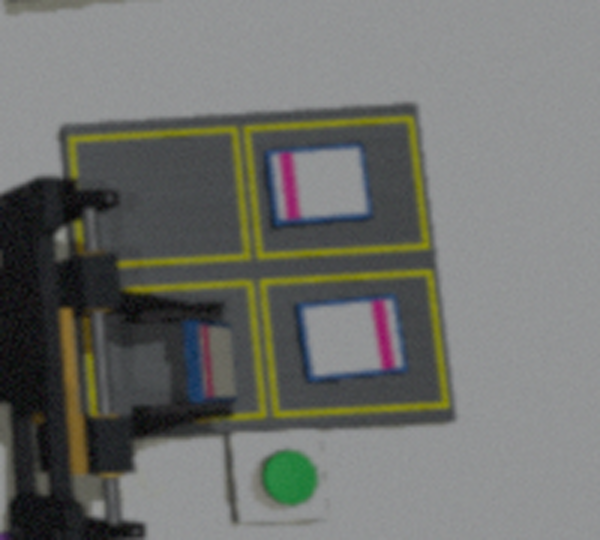

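```bash
python3 -m inch '[{"jaw":255,"x":0.05,"y":0.13,"z":-0.15,"ax":0.1,"ay":0.02,"az":0}]'; python3 -m inch '[{"jaw":255,"x":0.05,"y":0.12,"z":-0.16,"ax":0.1,"ay":0.02,"az":0}]';python3 -m inch '[{"jaw":255,"x":0.05,"y":0.1,"z":-0.16,"ax":0.1,"ay":0.02,"az":0}]';python3 -m inch '[{"jaw":255,"x":0.03,"y":0.08,"z":-0.12,"ax":0.1,"ay":0.02,"az":0}]'; python3 - <<'E'
from h import *
im=capture('top');crop(im,360,170,560,350,3,'pics/t23.png')
E
```

```text
time_s: 35.05
tcp_pos: [0.4972, -0.1761, 0.0437]
ee_rot: [[0.019, -0.999, 0.04], [-0.328, -0.044, -0.944], [0.944, 0.004, -0.329]]
wrist_force: [-6.8, -0.4, 13.7]
gripper_width: 0.501
time_s: 35.17
tcp_pos: [0.4975, -0.1716, 0.038]
ee_rot: [[0.022, -0.999, 0.035], [-0.333, -0.04, -0.942], [0.943, 0.009, -0.333]]
wrist_force: [-6.0, 1.5, 11.3]
gripper_width: 0.506
time_s: 35.3
tcp_pos: [0.498, -0.1678, 0.0319]
ee_rot: [[0.026, -0.999, 0.03], [-0.339, -0.037, -0.94], [0.941, 0.014, -0.339]]
wrist_force: [-5.2, 2.7, 11.3]
gripper_width: 0.502
time_s: 35.42
tcp_pos: [0.4979, -0.1649, 0.0273]
ee_rot: [[0.03, -0.999, 0.026], [-0.347, -0.035, -0.937], [0.938, 0.019, -0.347]]
wrist_force: [-1.9, -2.0, 7.3]
gripper_width: 0.498
```

View pics/t23.png

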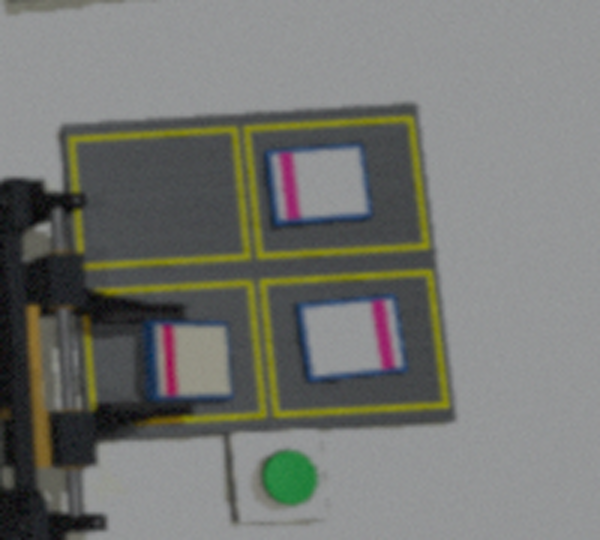

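Nearly flat and centred. Release and retreat.

```bash
python3 -m inch '[{"jaw":100,"x":0,"y":0,"z":0.03,"ax":0,"ay":0,"az":0},{"jaw":80,"x":0,"y":0,"z":0.03,"ax":0,"ay":0,"az":0},{"jaw":80,"x":0,"y":0,"z":0.05,"ax":0.1,"ay":0,"az":0},{"jaw":80,"x":0,"y":0.3,"z":0.12,"ax":0.1,"ay":0,"az":0},{"jaw":80,"x":0,"y":0.5,"z":0.3,"ax":0.1,"ay":0,"az":0},{"jaw":80,"x":0,"y":0.4,"z":0.9,"ax":0.5,"ay":0,"az":0},{"jaw":255,"x":0,"y":0.2,"z":0.9,"ax":0.9,"ay":0,"az":0},{"jaw":255,"x":0,"y":0,"z":0.3,"ax":0.95,"ay":0.04,"az":0},{"jaw":255,"x":0,"y":0,"z":0.3,"ax":0.95,"ay":0.04,"az":0},{"jaw":255,"x":0,"y":0,"z":0,"ax":0.95,"ay":0.04,"az":0},{"jaw":255,"x":0,"y":0,"z":0,"ax":0.9,"ay":0.04,"az":0},{"jaw":255,"x":0,"y":0,"z":0,"ax":0.5,"ay":0.04,"az":0}]'; python3 - <<'E'
from h import *
st()
im=capture('top');cv2.imwrite('pics/t24.png',im[:,:,::-1]);labels(im,'top',.02)
im=capture('scene');cv2.imwrite('pics/s24.png',im[:,:,::-1])
E
```

```text
time_s: 36.98
tcp_pos: [0.4976, -0.0753, 0.2099]
ee_rot: [[0.063, -0.998, 0.014], [-0.989, -0.064, -0.134], [0.135, -0.005, -0.991]]
wrist_force: [-0.2, -0.1, -0.5]
gripper_width: 0.088
t36.98 tcp [ 0.4976 -0.0753  0.2099] w0.088 F [-0.2 -0.1 -0.5] J [ 15.  10. -22.   9. -59. -16.]
[[0.063, -0.998, 0.014], [-0.989, -0.064, -0.134], [0.135, -0.005, -0.991]]
top px [454.5 329.5] xy [ 0.4323 -0.2215] sides [0.0342, 0.0379] yaw 89.8
top px [477.2 282.1] xy [ 0.5106 -0.2634] sides [0.0509, 0.0376] yaw 96.0
top px [466.  230.8] xy [ 0.5983 -0.2497] sides [0.0499, 0.0376] yaw 94.7
top px [255.7 150.2] xy [0.7496 0.1145] sides [0.0427, 0.079] yaw 20.4
```

View pics/t24.png

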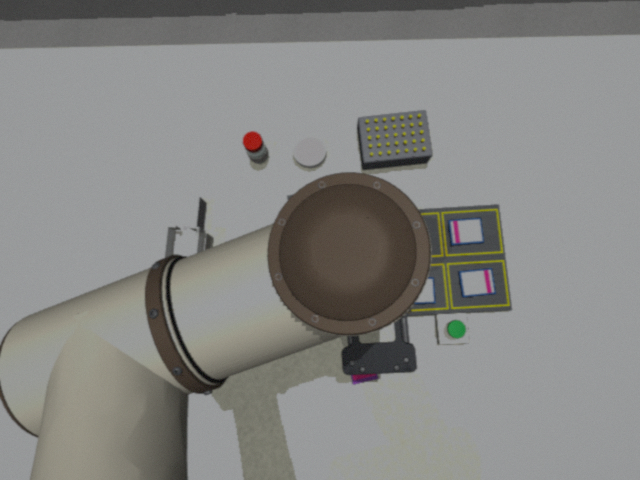

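View pics/s24.png

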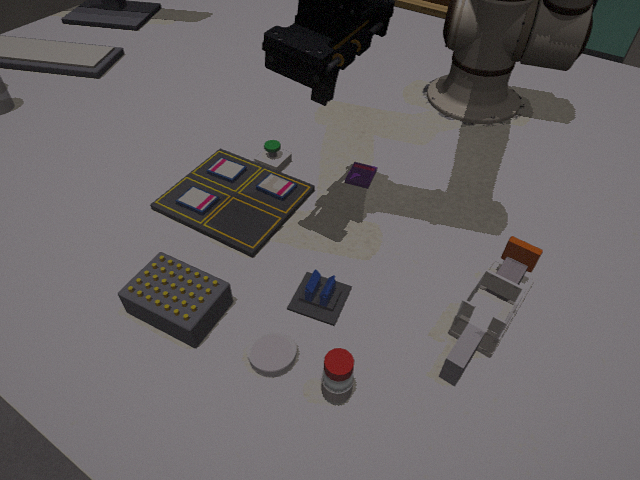

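All three carriers are in bays, label up: the scene view shows them at (227,170), (276,186) and (197,200). Moving above the plunger and checking the third from above.

```bash
python3 -m inch '[{"jaw":255,"x":-0.35,"y":-0.8,"z":-0.1,"ax":0.4,"ay":0.04,"az":0},{"jaw":255,"x":-0.35,"y":-0.8,"z":-0.1,"ax":0.4,"ay":0.04,"az":0},{"jaw":255,"x":-0.35,"y":-0.75,"z":-0.1,"ax":0,"ay":0,"az":0},{"jaw":255,"x":0,"y":0,"z":-0.7,"ax":0,"ay":0,"az":0},{"jaw":255,"x":0,"y":0,"z":-0.5,"ax":0,"ay":0,"az":0},{"jaw":255,"x":0,"y":0,"z":0,"ax":0,"ay":0,"az":0}]'; python3 - <<'E'
from h import *
st()
im=capture('top');cv2.imwrite('pics/t25.png',im[:,:,::-1]);labels(im,'top',.02)
im=capture('scene');crop(im,130,60,390,260,3,'pics/s25.png')
E
```

```text
time_s: 37.83
tcp_pos: [0.4305, -0.2199, 0.1165]
ee_rot: [[0.068, -0.998, -0.005], [-0.998, -0.068, -0.002], [0.002, 0.005, -1.0]]
wrist_force: [0.1, -1.1, 0.6]
gripper_width: 0.004
t37.83 tcp [ 0.4305 -0.2199  0.1165] w0.004 F [ 0.1 -1.1  0.6] J [ -8.  15. -27.   0. -48.  11.]
[[0.068, -0.998, -0.005], [-0.998, -0.068, -0.002], [0.002, 0.005, -1.0]]
top px [494.5 336.5] xy [ 0.4187 -0.2864] sides [0.061, 0.0914] yaw 60.2
top px [438.3 323.2] xy [ 0.436  -0.1961] sides [0.0513, 0.0554] yaw 12.8
top px [185. 248.] xy [0.5743 0.2359] sides [0.0603, 0.0339] yaw 178.9
top px [465.3 230.3] xy [ 0.5994 -0.25  ] sides [0.0428, 0.0368] yaw 96.7
top px [493.4 112.7] xy [ 0.8055 -0.3076] sides [0.0676, 0.0691] yaw 35.2
top px [187.4  86.7] xy [0.8761 0.2502] sides [0.0458, 0.0732] yaw 88.8
top px [385.   65.1] xy [ 0.9133 -0.1211] sides [0.0622, 0.0537] yaw 139.1
```

View pics/s25.png

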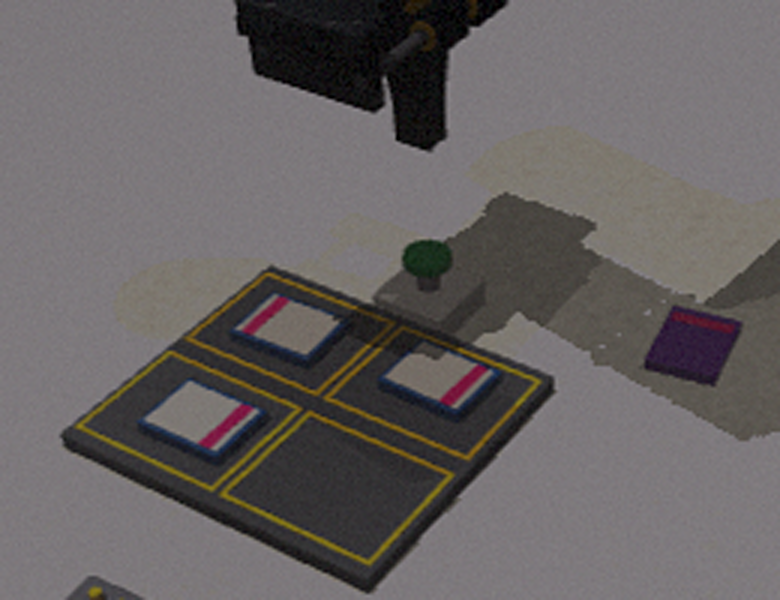

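View pics/t25.png

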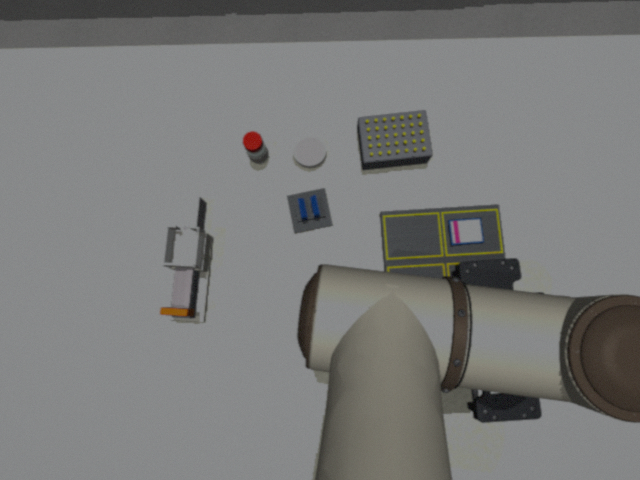

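```bash
python3 - <<'E'
from h import *
P=lambda x,y:(x/3+130,y/3+60)
# top-face corners of third carrier in scene: left, top(far), right, bottom
for nm,c in(('third',[(379,378),(421,348),(502,375),(459,411)]),('first',[(140,418),(190,379),(269,410),(219,452)])):
    X=np.array([onz('scene',*P(*p),.02)[:2] for p in c]);print(nm,X.mean(0).round(4),(X[1]-X[0]).round(3),(X[2]-X[1]).round(3))
E
```

```text
third [ 0.5002 -0.1611] [-0.035  0.003] [-0.007  0.052]
first [ 0.5978 -0.2488] [-0.039 -0.001] [-0.005  0.054]
```

The third carrier is centred at (0.500, -0.161), bay centre (0.5025, -0.164). Pressing the plunger.

```bash
python3 -m inch '[{"jaw":255,"x":0.04,"y":0,"z":-0.6,"ax":0,"ay":0,"az":0},{"jaw":255,"x":0,"y":0,"z":-0.4,"ax":0,"ay":0,"az":0},{"jaw":255,"x":0,"y":0,"z":-0.1,"ax":0,"ay":0,"az":0}]';python3 -m inch '[{"jaw":255,"x":0,"y":0,"z":-0.12,"ax":0,"ay":0,"az":0}]';python3 -m inch '[{"jaw":255,"x":0,"y":0,"z":-0.12,"ax":0,"ay":0,"az":0}]';python3 -m inch '[{"jaw":255,"x":0,"y":0,"z":-0.12,"ax":0,"ay":0,"az":0}]'
```

```text
time_s: 38.3
tcp_pos: [0.4407, -0.2201, 0.0571]
ee_rot: [[0.073, -0.997, 0.013], [-0.997, -0.073, -0.008], [0.009, -0.013, -1.0]]
wrist_force: [0.3, 0.3, 0.3]
gripper_width: 0.007
time_s: 38.42
tcp_pos: [0.442, -0.2201, 0.051]
ee_rot: [[0.074, -0.997, 0.016], [-0.997, -0.074, -0.008], [0.01, -0.016, -1.0]]
wrist_force: [0.1, -0.0, 0.4]
gripper_width: 0.011
time_s: 38.55
tcp_pos: [0.443, -0.2201, 0.0445]
ee_rot: [[0.075, -0.997, 0.019], [-0.997, -0.075, -0.009], [0.01, -0.018, -1.0]]
wrist_force: [-0.1, -0.1, 0.6]
gripper_width: 0.005
time_s: 38.67
tcp_pos: [0.443, -0.2202, 0.0378]
ee_rot: [[0.075, -0.997, 0.019], [-0.997, -0.075, -0.009], [0.011, -0.018, -1.0]]
wrist_force: [-2.9, 0.5, 5.5]
gripper_width: 0.004
```

```bash
python3 -m inch '[{"jaw":255,"x":-0.05,"y":0,"z":-0.12,"ax":0,"ay":0,"az":0}]';python3 -m inch '[{"jaw":255,"x":0,"y":0,"z":-0.12,"ax":0,"ay":0,"az":0}]';python3 -m inch '[{"jaw":255,"x":0,"y":0,"z":-0.08,"ax":0,"ay":0,"az":0}]'
```

```text
time_s: 38.8
tcp_pos: [0.4428, -0.2203, 0.0318]
ee_rot: [[0.076, -0.997, 0.025], [-0.997, -0.076, -0.01], [0.012, -0.024, -1.0]]
wrist_force: [-3.1, 6.4, 31.2]
gripper_width: 0.004
time_s: 38.92
tcp_pos: [0.4429, -0.2206, 0.0306]
ee_rot: [[0.08, -0.997, 0.023], [-0.997, -0.08, -0.012], [0.014, -0.022, -1.0]]
wrist_force: [-24.0, 18.2, 88.7]
gripper_width: 0.008
time_s: 39.05
tcp_pos: [0.4429, -0.2204, 0.0316]
ee_rot: [[0.082, -0.996, 0.023], [-0.997, -0.082, -0.013], [0.015, -0.022, -1.0]]
wrist_force: [-13.4, 11.0, 43.5]
gripper_width: 0.006
```

It bottomed out firmly at z ≈ 0.031, so the full stroke is done. Raising off and checking everything.

```bash
python3 -m inch '[{"jaw":255,"x":0,"y":0,"z":0.2,"ax":0,"ay":0,"az":0},{"jaw":255,"x":0,"y":0,"z":0.5,"ax":0,"ay":0,"az":0},{"jaw":255,"x":0,"y":0,"z":0.9,"ax":0,"ay":0,"az":0},{"jaw":255,"x":-0.1,"y":0.5,"z":0.9,"ax":0,"ay":0,"az":0.5},{"jaw":255,"x":-0.1,"y":0.9,"z":0.5,"ax":0,"ay":0,"az":0.9},{"jaw":255,"x":-0.1,"y":0.9,"z":0,"ax":0,"ay":0,"az":0.9},{"jaw":255,"x":-0.1,"y":0.9,"z":0,"ax":0,"ay":0,"az":0.9},{"jaw":255,"x":-0.1,"y":0.9,"z":0,"ax":0,"ay":0,"az":0.9},{"jaw":255,"x":-0.1,"y":0.9,"z":0,"ax":0,"ay":0,"az":0.9},{"jaw":255,"x":0,"y":0.9,"z":0,"ax":0,"ay":0,"az":0.9},{"jaw":255,"x":0,"y":0,"z":0,"ax":0,"ay":0,"az":0}]'; python3 - <<'E'
from h import *
st()
im=capture('top');cv2.imwrite('pics/t26.png',im[:,:,::-1]);labels(im,'top',.02)
im=capture('scene');cv2.imwrite('pics/s26.png',im[:,:,::-1])
def g(im):
    m=cv2.inRange(cv2.cvtColor(im,cv2.COLOR_RGB2HSV),(55,100,50),(80,255,255));return np.argwhere(m).mean(0)[::-1]
print('plg',tri(g(im),g(capture('top'))))
E
```

```text
time_s: 40.42
tcp_pos: [0.4077, 0.1451, 0.2222]
ee_rot: [[0.91, -0.413, 0.039], [-0.414, -0.91, 0.029], [0.024, -0.042, -0.999]]
wrist_force: [-0.8, -0.5, 0.5]
gripper_width: 0.005
t40.42 tcp [0.4077 0.1451 0.2222] w0.005 F [-0.8 -0.5  0.5] J [ 41.   1. -27.   0. -59.  24.]
[[0.91, -0.413, 0.039], [-0.414, -0.91, 0.029], [0.024, -0.042, -0.999]]
top px [362.  367.4] xy [ 0.3763 -0.0663] sides [0.0507, 0.0628] yaw 12.2
top px [454.8 329.5] xy [ 0.4319 -0.2211] sides [0.0416, 0.0384] yaw 133.3
top px [417.9 290.2] xy [ 0.4969 -0.1631] sides [0.0487, 0.0352] yaw 89.6
top px [477. 282.] xy [ 0.5101 -0.2635] sides [0.0481, 0.0373] yaw 97.2
top px [466.  230.6] xy [ 0.5987 -0.2495] sides [0.0482, 0.037] yaw 95.0
top px [310.7 161.9] xy [0.7246 0.0169] sides [0.0675, 0.0373] yaw 98.1
top px [255.9 150.3] xy [0.7493 0.1144] sides [0.0454, 0.0796] yaw 19.3
plg (array([ 0.42967812, -0.20258598,  0.06149246]), np.float64(0.02315103508184082))
```

View pics/t26.png

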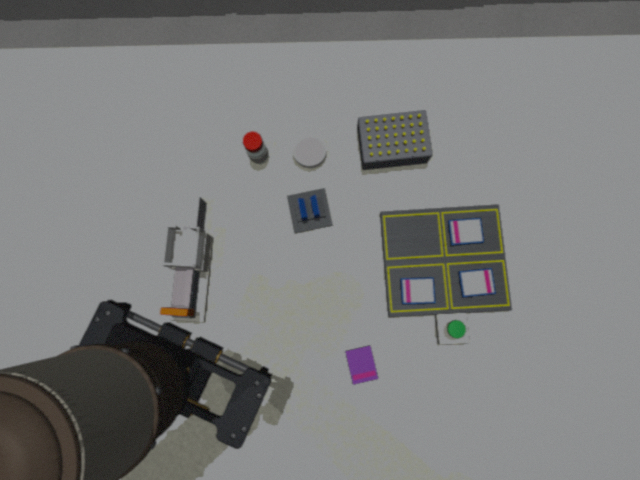

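View pics/s26.png

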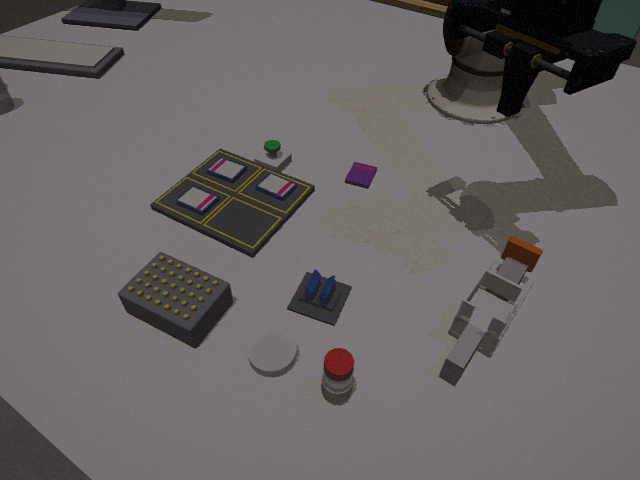

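```bash
python3 - <<'E'
from h import *
def blob(n,lo,hi,box):
    im=capture(n);m=cv2.inRange(cv2.cvtColor(im,cv2.COLOR_RGB2HSV),lo,hi);x0,y0,x1,y1=box
    return np.argwhere(m[y0:y1,x0:x1]).mean(0)[::-1]+[x0,y0]
a=blob('scene',(55,100,50),(80,255,255),(255,130,290,160));b=blob('top',(55,100,50),(80,255,255),(440,310,475,345))
print('plunger',a,b,tri(a,b)); print('paddle scene',blob('scene',(5,150,100),(17,255,255),(500,225,550,275)))
finish_job()
E
```

```text
plunger [271.74603175 144.64285714] [456.041841   328.80334728] (array([ 0.43461962, -0.21902257,  0.04214277]), np.float64(0.0016825812459675701))
paddle scene [525.59585492 245.15025907]
the job is handed in; nothing more can be done
```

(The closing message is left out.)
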